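# Zero the coffee mill's adjuster ring

## Robot

A 6-joint arm with a two-finger parallel gripper is mounted at the origin on the work surface. World frame = base frame: x ahead of the robot, y to its left, z up, the work surface at z = 0. Lengths are in mm, angles in rad, forces in N, time in s.
With the tool pointing down it reaches from about 275 to 725 mm from the base axis. Payload 15.9 kg.
Tool frame: the origin (TCP) lies at the centre of the arm's flange, where the gripper is bolted on; the fingertips stand 173 mm ahead of it and the grasp point (between the pads) lies 155 mm ahead of it (bot.tips_ahead is the distance from the TCP to the fingertips, in mm); z points along the fingers, y is the line along which they close (so a half turn about z gives the same grasp; the last joint's range is limited). The gripper opens to 85 mm and grips with 20 to 120 N. Pads are 22 mm wide; open, the fingers measure 114 mm over their backs; the gripper's body (76 mm by 85 mm) begins 54 mm behind the grasp point. The pads swing forward as they close: fully open they stand 13 mm farther back than shut.
Start: joints at [1.329, 0.213, -0.034, 1.323, 0, 1.571], TCP at [119.72, 485.441, 404.706] pointing down, gripper open.
Joint ranges: [-2.98, 2.98], [-0.74, 1.72], [-1.14, 1.35], [-2.1, 2.04], [-1.57, 1.44], [-3.14, 3.14]. Speed limits (rad/s): [1.89, 1.89, 2.39, 2.57, 3.14, 3.14].

## Interface

Orientations are given as a unit quaternion [w, x, y, z].
In Python, from station import monitor, capture, job, outline_of, place_of, bot gives the robot as it stands. The module is installed in compiled form; this text tells all that it offers.
- The arm moves only by the tool play_rows, never from a script. Its argument "commands" is a list that holds one entry, the list of rows, each a list of 6 numbers: the shift along the tool's x, y, z in mm, then the turn, a rotation vector about the tool's x, y, z in degrees. In form: [[[x, y, z, ax, ay, az], ...]]. A call has 1 to 5 rows; each row shifts and turns the commanded pose from where the row before left it, along the tool's axes as they then stand; what a row does not reach is not made up. A row lasts 1/8 s, in which the tool goes at most 62.5 mm and 10.7 degrees, less where a joint would pass 70% of its speed; a pose out of reach is approached as far as the arm can. A call with a gripper value outside its range is refused whole. "claw" is the finger opening in mm, from 0 to 85.4, set as the call begins (left out, the last holds). The fingers move at their own pace and stop on an object; "force" is the grip in N (left out, the last holds). Time passes only in rows, so rows that do not move let the fingers close. It gives the time, the measured TCP pose, the force, the opening and the grip force at its end, in the units of the state.
- monitor.observe(): the state, without advancing time (a new reading comes with each control period).
- capture(name): name is "scene" or "side" or "wrist"; returns a dict with "img" (400x640x3 uint8, red, green, blue), "fx", "fy", "cx", "cy" (pixels), "k1" (the pictures are not rectified: a ray, as slopes to the right and down, at radius r is drawn at 1 + k1 r^2 times it, then the intrinsics apply), "view" (4x4, takes a point from world to camera coordinates); the wrist camera has in their place "hand_eye" (4x4, takes a point from camera to tool coordinates, whose origin is the TCP and whose axes are the flange's). Camera axes: x right, y down, z forward; pixel columns grow to the right and rows downward; lengths in mm; the calibration is good to about 2 mm. A picture is of the moment at which its call begins: read the wrist's pose just before it. There is no depth.
- job.finish_job(): hands the job in; it is judged then, once.
Trained networks look in the newest picture that a camera, given by its name, has taken for a name from the list of things; names that differ only in an ending like _2 or _b are one class to them, and where a whole thing is asked for, a point or a joint stands for the part that bears it (a point fixed in the world has none). Each returns a list of dicts, best first, with "conf" (0 to 1); they miss things now and then, are a little off and sometimes report something else, mostly with a low value. They report only what shows in the picture. A call takes as long as a camera call. They do not tell look-alikes from the thing itself.
- outline_of(name, camera): "pixels" (400x640 bool, what is visible of it).
- place_of(name, camera): "position" ([x, y, z] in mm, in the coordinates of the camera as it stood for that picture, good to about 4 mm: a listed point, or the origin of a listed thing).
The state is a dict: "clock": time; "joint_pos": joint angles; "qvel": joint speeds; "joint_efforts": joint torques, N m; "position": TCP position; "ee_rot": TCP orientation; "ft_force": force on the tool from outside, world axes, zero at the start; "wrist_torque": the same for the moment, N m; "finger_gap": opening from 0.0 (shut) to 1.0 (fully open); "grasp_force": force on a finger pad.
Only numpy, scipy, OpenCV 4.12 (cv2) and the standard library are available. Lean on these libraries where they do the work, as an engineer would, in place of code of your own. Each camera call takes 0.05 s, during which the arm holds its last target. There are 200 camera calls.

## Task

Put the loose steel adjuster ring on the coffee mill's threaded spindle and screw it down gently, clockwise, until you feel it come up firm against the collar at the bottom. Then back it off a quarter turn to set the grind, and let go. Do not overtighten it, and leave the crockery and the other things where they are.

Things in the scene. Friction and masses are not known exactly. Their poses are not given: they have to be found in the camera images.
- mill: Coffee mill fixed to the table: dark wooden case 120 x 120 mm wide, 86 mm high, with a low brass dome (98 mm high) and an upright threaded steel spindle in the middle. Origin: centre of its underside, z up; the spindle is its z axis.
- thread_end (a point): On the spindle's axis, 123 mm above the mill's origin, axes as the mill's: upper end of the thread. Below it the 20 mm core carries a coarse right-hand two-start thread of rounded ridges, 28 mm over the crests, 16 mm of travel per turn (the two starts 8 mm apart), starting at the +x and -x sides. Ring and thread have about 0.4 mm of axial play.
- spindle_top (a point): Top of the spindle, on its axis, 136 mm above the mill's origin. From the thread end up to here it is a bare cone, tapering from 20 to 10 mm diameter, which guides the ring. Lowered with its +x or -x side about 25 degrees counter-clockwise of the mill's +x, the ring comes to rest on the thread with its underside about 112 mm above the mill's origin.
- collar: Dark steel collar, 42 mm diameter, round the foot of the spindle, fixed to the mill. Origin: centre of its upper face, on the spindle's axis, 102 to 106 mm above the mill's origin (it differs each time). The ring's underside bears on this face when screwed home. About 0.1 N m more turning moment than when running free is firm; 0.2 N m is too much.
- ring: Loose sixteen-sided steel ring, 52 mm across flats, 20 mm high, bore 31 mm, 0.1 to 0.21 kg, flat on the table, right way up. Origin: centre of its underside, z up. Four round lugs 3.5 mm thick point into the bore, to 10.6 mm from the axis: 6 mm above the underside at +x and -x, 10 mm at +y and -y. They ride in the thread.
- ring_top (a point): Centre of the ring's upper face, 20 mm above its origin. Turned clockwise seen from above the ring goes down 16 mm per turn; from first resting on the thread to the collar is half a turn to one and a quarter turns. It runs freely until it meets the collar; then the turning moment rises steeply. It stays where it is left.
- mug_a: Terracotta mug, 84 mm across, 100 mm high. Not part of the job. Origin: centre of its underside.
- mug_b: Blue mug, 84 mm across, 100 mm high. Not part of the job. Origin: centre of its underside.
- spoon: Brass spoon, 160 mm long, lying on the book. Not part of the job. Origin: centre of its underside.
- book: Green book, 200 x 140 x 30 mm, lying flat. Not part of the job. Origin: centre of its underside.
- crank: The mill's crank, taken off: dark bar 150 mm long with a wooden knob 41 mm high. Not part of the job. Origin: centre of its underside.
- sugar_bowl: Small glass bowl, 72 mm across, 50 mm high. Not part of the job. Origin: centre of its underside.
- cream_jug: Small black jug, 68 mm across, 60 mm high. Not part of the job. Origin: centre of its underside.
Mind the look-alikes: they are no part of the job. Leave any green or red look-alike of the ring alone.

How it is judged:
By the outcome, as a careful person would: the job done as asked, in the order asked, and still so for the second after the job is handed in, with the robot touching nothing.
It also fails if it takes over 64 s, if anything falls off the work surface, if the arm or the gripper's body presses on something with over 40 N, if the wrist force passes 120 N, or if a joint passes its speed limit or range.

## Working session

There is one attempt and no reset: what is moved stays moved. The work goes in short steps, Python scripts to look and compute and a tool call to move; the robot and the scene stay as the last step left them, time stands still between calls to the robot, and variables do not carry over. Pictures are saved under pics/ and viewed, at most 10 in all, crops included, and the job is handed in when it is done.

Besides the shell and the picture viewer there is one more tool, called after ">>>" as name(argument=value, ...), one argument or row to a line, values as JSON. play_rows: Moves the arm, as the interface text tells. Its arguments: {"type":"object","properties":{"commands":{"type":"array"},"claw":{"type":"number"},"force":{"type":"number"}},"required":["commands"]}

```bash
mkdir -p pics; cat > h.py <<'E'
import numpy as np, cv2
from scipy.spatial.transform import Rotation as R
from station import monitor, capture, job, outline_of, place_of, bot
def rot(q): return R.from_quat([q[1],q[2],q[3],q[0]])
def tool():
    s=monitor.observe(); T=np.eye(4); T[:3,:3]=rot(s["ee_rot"]).as_matrix(); T[:3,3]=s["position"]; return T
def shot(n):
    T=tool(); c=capture(n)
    c["c2w"]=T@np.array(c["hand_eye"]) if n=="wrist" else np.linalg.inv(np.array(c["view"]))
    return c
def w(c,p): return (c["c2w"]@np.r_[p,1])[:3]
def proj(c,P):
    p=(np.linalg.inv(c["c2w"])@np.r_[P,1])[:3]; a=p[:2]/p[2]; a=a*(1+c["k1"]*(a@a)); return np.array([c["fx"]*a[0]+c["cx"],c["fy"]*a[1]+c["cy"]])
def ray(c,u,v,z):
    d=np.array([(u-c["cx"])/c["fx"],(v-c["cy"])/c["fy"]]); a=d.copy()
    for _ in range(20): a=d/(1+c["k1"]*(a@a))
    D=c["c2w"][:3,:3]@np.r_[a,1]; o=c["c2w"][:3,3]; return o+D*(z-o[2])/D[2]
def save(c,n): cv2.imwrite("pics/"+n,c["img"][:,:,::-1])
E
python3 - <<'E'
from h import *
np.set_printoptions(precision=1,suppress=True)
ims=[]
for n in ["scene","side","wrist"]:
    c=shot(n); ims.append(c["img"]); print(n,c["c2w"][:3,3],c["fx"])
    for t in ["mill","spindle_top","ring","ring_top","mug_a","sugar_bowl","cream_jug","crank","book"]:
        for r in place_of(t,n):
            P=w(c,r["position"]); print(t,round(r["conf"],2),P,proj(c,P))
    save(c,n+"0.png")
cv2.imwrite("pics/all0.png",cv2.resize(np.vstack([np.hstack(ims[:2]),np.hstack([ims[2],0*ims[2]])]),(800,500))[:,:,::-1])
print(monitor.observe())
E
```

```text
scene [1532.8  -86.6  881.2] 456.2922306012011
mill 0.91 [ 517.5 -168.1   -3.5] [272.5 225.9]
spindle_top 0.7 [ 521.4 -168.   131.7] [269.9 189.7]
spindle_top 0.59 [608.6 359.8  -3.5] [458.4 243. ]
spindle_top 0.15 [504.8  -1.8  -6.9] [328.7 222.7]
ring 0.51 [506.9 150.6  -0.6] [379.8 220.5]
ring_top 0.66 [588.9 129.1  18.8] [377.2 234.3]
ring_top 0.51 [504.4 149.3  15.4] [379.7 215.9]
ring_top 0.45 [415.3 200.4  17.8] [391.8 196.6]
ring_top 0.26 [ 621.2 -363.7   -0.6] [199.  251.7]
mug_a 0.92 [445.5 396.1  -2.7] [455.  206.5]
mug_a 0.81 [699.8 -20.2  -0.8] [326.4 269.5]
sugar_bowl 0.73 [ 522.1 -170.7   -5.6] [271.5 227.5]
cream_jug 0.65 [608.3 358.1  -2.4] [457.8 242.7]
cream_jug 0.41 [ 523.9 -167.4  130.2] [270.1 190.7]
crank 0.71 [506.6   0.8  -4.9] [329.7 222.6]
book 0.72 [ 422.6 -388.4   -0.9] [201.3 206.5]
side [349.7 686.8 831.7] 384.3384790162974
mill 0.84 [ 517.  -166.7    3. ] [342.9 190.7]
mill 0.61 [610.3 358.   -1.3] [245.4 335.3]
spindle_top 0.67 [ 518.8 -169.   139.3] [345.4 155.8]
spindle_top 0.37 [ 401.  -387.6   28.8] [392.5 149.7]
ring 0.91 [418.5 197.9   0.8] [344
[... 418 characters left out ...]
327.6 148.3]
sugar_bowl 0.27 [700.5 -18.6  -2.8] [270.4 211.8]
cream_jug 0.65 [612.  358.6  -3.1] [244.7 335.7]
crank 0.86 [500.9  -2.8  -0.1] [333.9 230.9]
book 0.77 [ 423.8 -389.3    0.3] [384.8 154.7]
book 0.58 [452.1 394.4   4.8] [306.4 370.9]
wrist [ 43.2 503.1 373.8] 332.1752661130075
{'clock': 1.5, 'joint_pos': array([ 1.3,  0.2, -0. ,  1.3,  0. ,  1.6]), 'qvel': array([ 0., -0.,  0., -0.,  0., -0.]), 'joint_efforts': array([ -0. , -68.6,  48.7,   0. ,   0. ,  -0. ]), 'position': array([119.7, 485.4, 404.7]), 'ee_rot': array([-0. ,  0.1,  1. ,  0. ]), 'ft_force': array([-0. , -0.1, -0.2]), 'wrist_torque': array([ 0. , -0. , -0.1]), 'grasp_force': 0.0, 'finger_gap': 1.0019803600746842}
```

View pics/scene0.png

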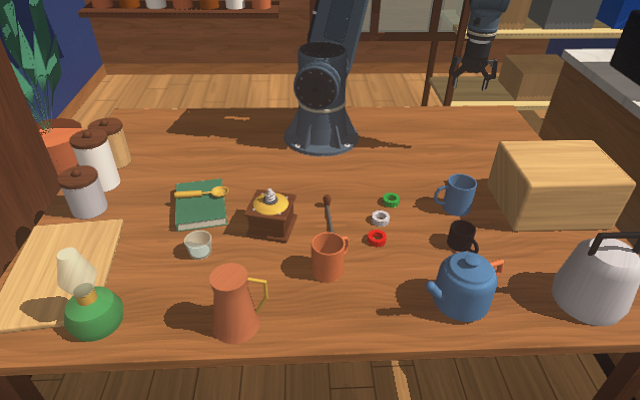

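The scene picture shows three ring look-alikes: green (392,200), steel-white (380,217) and red (377,238). The bare steel one at (380,217), about (504,151) mm, fits the description because the others are coloured. I'll confirm it in a crop.

```bash
python3 - <<'E'
from h import *
np.set_printoptions(precision=3,suppress=True)
c=shot("side"); a=cv2.resize(c["img"][240:320,260:380],(800,533),interpolation=cv2.INTER_CUBIC)
cv2.imwrite("pics/crop1.png",a[:,:,::-1])
c=shot("wrist"); print(np.array(c["hand_eye"]),c["k1"],c["cx"],c["cy"]); print(tool(),bot.tips_ahead,[x for x in dir(bot) if x[0]!='_'])
E
```

```text
[[ 0.001 -0.952 -0.306 78.576]
 [ 1.     0.001  0.002 -1.141]
 [-0.001 -0.306  0.952 30.9  ]
 [ 0.     0.     0.     1.   ]] -0.03784790406385566 315.325431208859 198.86778198389825
[[ -0.971   0.239   0.    119.729]
 [  0.239   0.971  -0.    485.43 ]
 [ -0.     -0.     -1.    404.699]
 [  0.      0.      0.      1.   ]] 173.4 ['Unreachable', 'tips_ahead']
```

View pics/crop1.png

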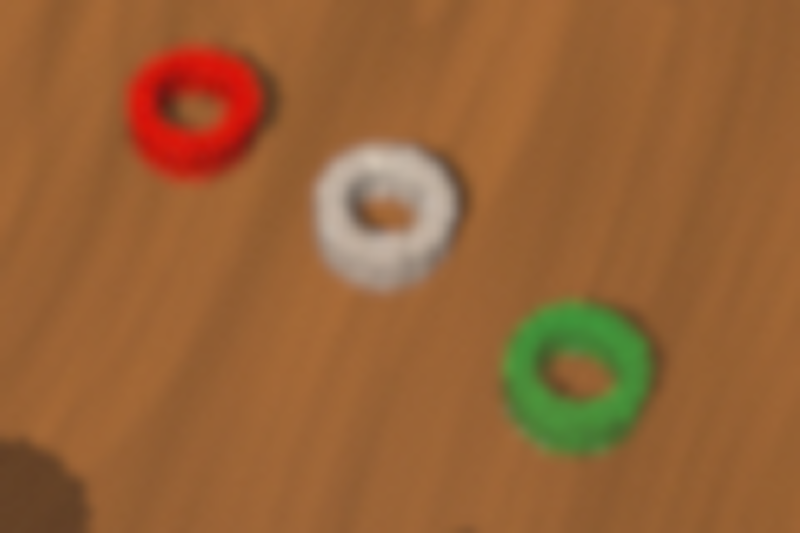

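The crop shows the steel ring in the middle (390,215), red at (195,110) and green at (580,375). The middle one is mine, so I'm moving above it.

>>> play_rows(
  commands=[
    [[-45,-23,10,0,0,0],[-45,-23,10,0,0,0],[-45,-23,10,0,0,0],[-45,-23,10,0,0,0],[-45,-23,10,0,0,0]],
  ],
  claw=85,
)

```text
clock: 2.22
position: [311.7, 318.7, 354.6]
ee_rot: [0.0, 0.121, 0.993, 0.0]
ft_force: [0.1, 1.0, 0.2]
finger_gap: 0.992
grasp_force: 0.0
```

>>> play_rows(
  commands=[
    [[-45,-23,10,0,0,0],[-45,-23,10,0,0,0],[-45,-23,10,0,0,0],[-45,-23,10,0,0,0],[-45,-23,10,0,0,0]],
  ],
)

```text
clock: 2.85
position: [502.7, 153.0, 304.5]
ee_rot: [0.0, 0.121, 0.993, 0.0]
ft_force: [0.2, 0.8, 0.3]
finger_gap: 0.997
grasp_force: 0.0
```

```bash
python3 - <<'E'
from h import *
np.set_printoptions(precision=3,suppress=True)
c=shot("wrist"); s=monitor.observe(); print(s["clock"],s["position"],s["joint_pos"]);print(tool())
for t in ["ring","ring_top"]:
    for r in place_of(t,"wrist"):
        P=w(c,r["position"]); print(t,round(r["conf"],2),P,proj(c,P))
g=c["img"].copy(); 
save(c,"w1.png")
p=proj(c,[504,151,20]).astype(int); print(p)
x0=max(p[0]-70,0);y0=max(p[1]-52,0)
print(x0,y0)
a=cv2.resize(c["img"][y0:y0+105,x0:x0+140],(800,600),interpolation=cv2.INTER_CUBIC); cv2.imwrite("pics/w1c.png",a[:,:,::-1])
E
```

```text
2.9 [505.74  149.893 303.068] [ 0.289  0.309 -0.168  1.094 -0.002  0.533]
[[ -0.97    0.242   0.001 505.74 ]
 [  0.242   0.97   -0.002 149.893]
 [ -0.001  -0.001  -1.    303.068]
 [  0.      0.      0.      1.   ]]
ring 0.74 [504.698 146.261  -0.578] [308.94  192.366]
ring 0.63 [589.798 126.824  -0.909] [310.986 280.793]
ring_top 0.62 [506.981 154.218  17.078] [318.778 198.991]
[314 197]
244 145
```

View pics/w1c.png

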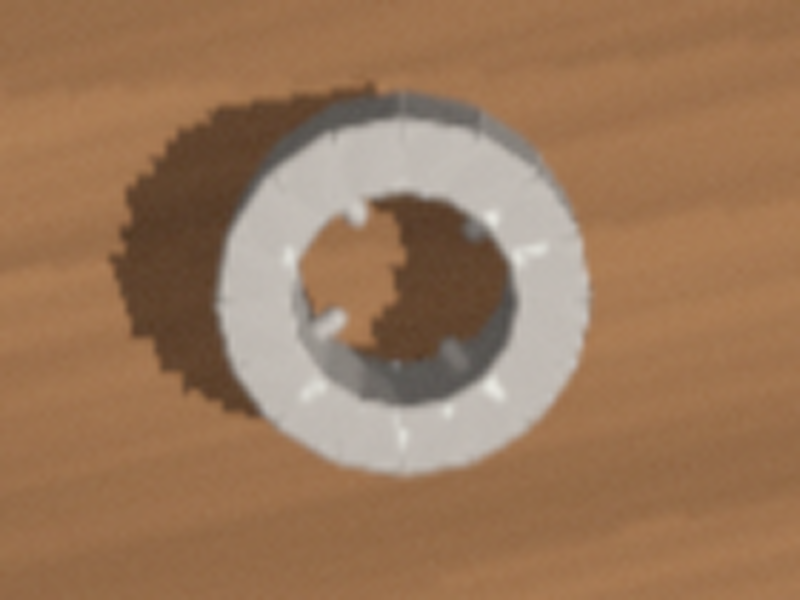

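The crop shows the steel ring centred near (405,295), with polygon corners up, down, left and right. Lug tips are at about (350,215), (475,230), (330,322) and (455,350). I'll fit the pose from this.

```bash
python3 - <<'E'
from h import *
from scipy.optimize import least_squares
np.set_printoptions(precision=2,suppress=True)
c=shot("wrist"); im=c["img"].astype(int)
m=((im.max(2)-im.min(2))<25)&(im.max(2)>150)
m=m.astype(np.uint8); n,l,st,ce=cv2.connectedComponentsWithStats(m); 
k=max(range(1,n),key=lambda i:st[i,4] if abs(ce[i]-[314,197]).max()<25 else 0); print(st[k],ce[k])
cs,_=cv2.findContours((l==k).astype(np.uint8),cv2.RETR_EXTERNAL,cv2.CHAIN_APPROX_NONE)
pts=np.array([ray(c,u,v,20.)[:2] for u,v in max(cs,key=len)[:,0].astype(float)])
# regular 16-gon: best centre/phase
def res(p):
    d=pts-p[:2]; r=np.hypot(*d.T); a=np.arctan2(d[:,1],d[:,0])-p[2]; a=(a+np.pi/16)%(np.pi/8)-np.pi/16
    return r*np.cos(a)-p[3]
best=min((least_squares(res,[504,151,ph,26],loss="soft_l1",f_scale=.3) for ph in np.linspace(0,np.pi/8,6)[:-1]),key=lambda s:s.cost)
print("centre,flat phase deg,apothem",best.x[:2],np.degrees(best.x[2])%22.5,best.x[3],best.cost)
C=best.x[:2]
obs=np.array([[350,215],[475,230],[330,322],[455,350]])/5.714+[244,145]-.5
A=0
for yaw in np.arange(0,180,2.5):
    P=[]
    for i in range(4):
        a=np.radians(yaw+90*i); z=6 if i%2==0 else 10
        P.append(proj(c,[*(C+11.5*np.array([np.cos(a),np.sin(a)])),z]))
    P=np.array(P); e=np.sqrt(np.mean([min(((P-o)**2).sum(1)) for o in obs]))
    if e<2.2: print(yaw,e,((P-[244,145])*5.714).astype(int).tolist())
T=tool();print("tool y yaw",np.degrees(np.arctan2(T[1,1],T[0,1])),T[:3,3],monitor.observe()["joint_pos"])
E
```

```text
[ 283  166   65   62 2038] [314.5  196.31]
centre,flat phase deg,apothem [503.58 151.34] 20.69335322839861 25.273677825643144 6.722812717298479
107.5 2.0251645252761916 [[472, 232], [363, 214], [338, 311], [446, 344]]
110.0 1.832885496641589 [[470, 229], [360, 216], [340, 313], [448, 342]]
112.5 1.8409397933389164 [[468, 227], [357, 218], [342, 316], [451, 340]]
115.0 2.0469217600260596 [[466, 224], [354, 220], [344, 319], [454, 338]]
tool y yaw 76.04967238592396 [501.77 153.82 304.31] [ 0.3   0.3  -0.17  1.1   0.    0.54]
```

```bash
python3 - <<'E'
from h import *
from scipy.optimize import minimize
np.set_printoptions(precision=2,suppress=True)
D=[]
for n in ["scene","side"]:
    c=shot(n); o=outline_of("mill",n); print(n,[(round(r["conf"],2),r["pixels"].sum()) for r in o])
    D.append((c,o[0]["pixels"]))
t=np.linspace(0,2*np.pi,24)
def hull(c,x,y,yaw):
    a=np.radians(yaw); Rz=np.array([[np.cos(a),-np.sin(a)],[np.sin(a),np.cos(a)]])
    P=[[*(Rz@[sx*60,sy*60]+[x,y]),z] for sx in(-1,1) for sy in(-1,1) for z in(0,86)]
    q=np.array([proj(c,p) for p in P]); S=4
    m=np.zeros((400*S,640*S),np.uint8); cv2.fillConvexPoly(m,cv2.convexHull((q*S+S/2).astype(np.int32)),1)
    tip=np.array([proj(c,[x+r*np.cos(k),y+r*np.sin(k),z]) for k in t for r,z in((21,102),(10,123),(5,136))])
    cv2.fillConvexPoly(m,cv2.convexHull((tip*S+S/2).astype(np.int32)),1)
    return cv2.resize(m.astype(np.float32),(640,400),interpolation=cv2.INTER_AREA)
def cost(p,Ds=D):
    return sum(1-np.minimum(h:=hull(c,*p),o).sum()/np.maximum(h,o).sum() for c,o in Ds)
for Ds in (D,D[:1],D[1:]):
    r=min((minimize(cost,[518,-168,y],args=(Ds,),method="Nelder-Mead",options=dict(initial_simplex=[[518,-168,y],[524,-168,y],[518,-162,y],[518,-168,y+12]],xatol=.1)) for y in (0,22,45,67)),key=lambda r:r.fun)
    print(r.x,r.fun)
E
```

```text
scene [(0.78, np.int64(2189))]
side [(0.83, np.int64(917))]
[ 522.24 -167.12  -11.28] 0.696262538433075
[ 525.74 -167.78   78.89] 0.09160566329956055
[ 499.74 -159.78    9.14] 0.5381271839141846
```

>>> play_rows(
  commands=[
    [[0,0,10,0,0,-10],[0,0,10,0,0,-10],[0,0,10,0,0,-10],[0,0,10,0,0,-10],[0,0,10,0,0,-10]],
  ],
  claw=66,
  force=40,
)

```text
clock: 3.88
position: [501.1, 155.2, 254.8]
ee_rot: [0.0, -0.314, 0.95, 0.0]
ft_force: [0.0, 0.2, 0.6]
finger_gap: 0.768
grasp_force: 0.0
```

>>> play_rows(
  commands=[
    [[0,0,0,0,0,-7],[0,0,0,0,0,0],[0,0,0,0,0,0],[0,0,0,0,0,0]],
  ],
)

```text
clock: 4.38
position: [501.5, 154.6, 254.9]
ee_rot: [0.0, -0.367, 0.93, -0.0]
ft_force: [0.1, -0.6, 0.2]
finger_gap: 0.773
grasp_force: 0.0
```

```bash
cat > ringfit.py <<'E'
from h import *
from scipy.optimize import least_squares
np.set_printoptions(precision=2,suppress=True)
T=tool(); c=shot("wrist"); save(c,"w2.png"); im=c["img"].astype(int)
m=((im.max(2)-im.min(2))<25)&(im.max(2)>150)
m=m.astype(np.uint8); n,l,st,ce=cv2.connectedComponentsWithStats(m); p0=proj(c,[504,151,20])
k=max(range(1,n),key=lambda i:st[i,4] if abs(ce[i]-p0).max()<25 else 0); print(st[k],ce[k])
cs,_=cv2.findContours((l==k).astype(np.uint8),cv2.RETR_EXTERNAL,cv2.CHAIN_APPROX_NONE)
pts=np.array([ray(c,u,v,20.)[:2] for u,v in max(cs,key=len)[:,0].astype(float)])
def res(p):
    d=pts-p[:2]; r=np.hypot(*d.T); a=np.arctan2(d[:,1],d[:,0])-p[2]; a=(a+np.pi/16)%(np.pi/8)-np.pi/16
    return r*np.cos(a)-p[3]
best=min((least_squares(res,[504,151,ph,26],loss="soft_l1",f_scale=.3) for ph in np.linspace(0,np.pi/8,6)[:-1]),key=lambda s:s.cost)
print("centre,flat phase deg,apothem",best.x[:2],np.degrees(best.x[2])%22.5,best.x[3],best.cost)
s=monitor.observe(); print(T[:3,3],tool()[:3,3],"tool y yaw",np.degrees(np.arctan2(T[1,1],T[0,1])),"shift in tool",T[:3,:3].T@np.r_[best.x[:2]-T[:2,3],0],s["joint_pos"],s["clock"])
print("ring in wrist", [w(c,r["position"]) for r in place_of("ring_top","wrist")], [w(c,r["position"]) for r in place_of("ring","wrist")])
E
python3 ringfit.py
```

```text
[ 270  180   79   73 2839] [309.09 215.05]
centre,flat phase deg,apothem [503.67 150.84] 20.09097730562085 25.27615822890243 3.509668234055706
[501.5  154.55 254.92] [501.53 154.49 254.86] tool y yaw 133.06907023419222 shift in tool [ 0.95 -4.2   0.  ] [ 0.3   0.34 -0.25  0.98  0.   -0.45] 4.425
ring in wrist [array([510.41, 152.14,  18.13]), array([418.2 , 194.96,  19.4 ]), array([589.12, 126.68,  18.78])] [array([586.09, 125.37,  -1.87]), array([416.98, 196.99,   2.22]), array([506.83, 154.12,  18.14]), array([506.5 , 146.3 ,   2.57])]
```

>>> play_rows(
  commands=[
    [[1,-4,15,0,0,0],[0,0,20,0,0,0],[0,0,20,0,0,0],[0,0,15,0,0,0],[0,0,7,0,0,0]],
  ],
)

```text
clock: 5.15
position: [503.3, 150.5, 176.5]
ee_rot: [-0.001, -0.368, 0.93, 0.0]
ft_force: [-0.7, -0.2, -0.1]
finger_gap: 0.771
grasp_force: 0.0
```

>>> play_rows(
  commands=[
    [[0,0,0,0,0,0],[0,0,0,0,0,0],[0,0,0,0,0,0],[0,0,0,0,0,0],[0,0,0,0,0,0]],
  ],
  claw=45,
  force=40,
)

```text
clock: 5.78
position: [503.6, 150.8, 177.8]
ee_rot: [0.0, -0.368, 0.93, -0.0]
ft_force: [0.1, 0.9, -1.9]
finger_gap: 0.595
grasp_force: 41.8
```

```bash
python3 - <<'E'
from h import *
np.set_printoptions(precision=2,suppress=True)
s=monitor.observe(); print(s); 
c=shot("wrist"); save(c,"w3.png")
E
```

```text
{'clock': 5.775, 'joint_pos': array([ 0.29,  0.42, -0.35,  0.8 , -0.  , -0.46]), 'qvel': array([-0.,  0., -0., -0.,  0.,  0.]), 'joint_efforts': array([ -0.  , -79.55,  40.8 ,  -0.  ,   0.  ,  -0.  ]), 'position': array([503.6 , 150.79, 177.8 ]), 'ee_rot': array([ 0.  , -0.37,  0.93, -0.  ]), 'ft_force': array([ 0.14,  0.86, -1.91]), 'wrist_torque': array([ 0.02, -0.01,  0.01]), 'grasp_force': 41.81707912590355, 'finger_gap': 0.5948735968657972}
```

View pics/w3.png

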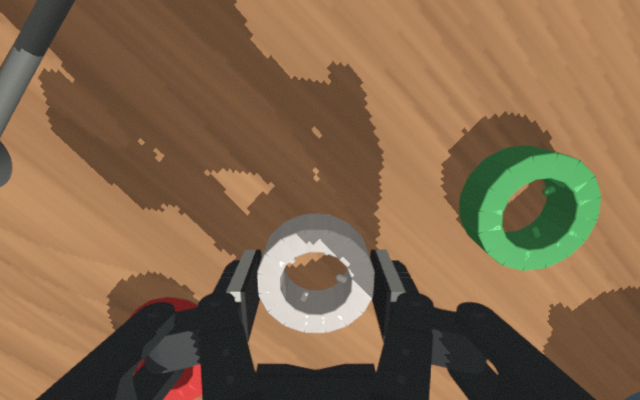

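The wrist picture shows the steel ring (315,275) held by opposite flats between the pads, with green (540,210) and red (170,340) untouched. I'll lift it and carry it to a viewing stop near the mill.

>>> play_rows(
  commands=[
    [[0,0,-20,0,0,0],[0,0,-45,0,0,0],[0,0,-50,0,0,0],[0,0,-45,0,0,0],[0,0,-20,0,0,0]],
  ],
)

```text
clock: 6.45
position: [503.9, 150.9, 360.4]
ee_rot: [0.002, -0.368, 0.93, -0.0]
ft_force: [0.9, 0.1, -2.0]
finger_gap: 0.598
grasp_force: 42.5
```

>>> play_rows(
  commands=[
    [[30,-25,0,0,0,0],[45,-40,0,0,0,0],[45,-40,0,0,0,0],[45,-40,0,0,0,0],[34,-28,0,0,0,0]],
  ],
)

```text
clock: 7.08
position: [476.1, -113.7, 357.8]
ee_rot: [0.0, -0.367, 0.93, -0.0]
ft_force: [1.0, -0.2, -2.4]
finger_gap: 0.594
grasp_force: 42.5
```

>>> play_rows(
  commands=[
    [[0,0,0,0,0,-9],[0,0,0,0,0,-10],[0,0,0,0,0,-10],[0,0,0,0,0,-10],[0,0,0,0,0,-10]],
  ],
)

```text
clock: 7.7
position: [476.6, -111.5, 357.7]
ee_rot: [0.0, 0.722, -0.692, -0.0]
ft_force: [0.2, 0.7, -2.2]
finger_gap: 0.594
grasp_force: 42.5
```

>>> play_rows(
  commands=[
    [[0,0,0,0,0,-10],[0,0,0,0,0,-10],[0,0,0,0,0,-10],[0,0,0,0,0,-5],[0,0,0,0,0,0]],
  ],
)

```text
clock: 8.32
position: [476.6, -111.5, 357.7]
ee_rot: [0.0, 0.895, -0.445, -0.0]
ft_force: [-1.0, 0.1, -0.8]
finger_gap: 0.59
grasp_force: 42.5
```

>>> play_rows(
  commands=[
    [[0,0,0,0,0,0],[0,0,0,0,0,0],[0,0,0,0,0,0]],
  ],
)

```text
clock: 8.7
position: [476.7, -111.5, 357.7]
ee_rot: [0.0, 0.895, -0.445, 0.0]
ft_force: [-0.9, -0.1, -2.0]
finger_gap: 0.594
grasp_force: 42.5
```

```bash
python3 - <<'E'
from h import *
np.set_printoptions(precision=2,suppress=True)
s=monitor.observe(); print(s["clock"],s["joint_pos"],s["ft_force"],s["wrist_torque"],s["finger_gap"]); T=tool(); print(T)
c=shot("wrist"); save(c,"w4.png")
for t in ["mill","spindle_top","thread_end","collar","ring_top"]:
    for r in place_of(t,"wrist"):
        P=w(c,r["position"]); print(t,round(r["conf"],2),P,proj(c,P))
E
```

```text
8.7 [-0.23  0.21 -0.16  1.2  -0.   -2.45] [-0.87 -0.06 -2.04] [ 0.03 -0.01  0.02] 0.5938161088777828
[[   0.6    -0.8     0.    476.68]
 [  -0.8    -0.6    -0.   -111.54]
 [   0.      0.     -1.    357.71]
 [   0.      0.      0.      1.  ]]
mill 0.74 [ 516.82 -170.88  135.85] [320.55 105.99]
mill 0.6 [ 477.04 -111.89  181.77] [313.07 260.47]
mill 0.56 [ 516.18 -170.52    1.16] [318.82 101.05]
spindle_top 0.75 [ 517.51 -168.97  135.37] [317.48 108.  ]
thread_end 0.65 [ 517.25 -166.95  122.07] [315.66 110.03]
ring_top 0.9 [591.42 126.21  18.26] [ 98.73 285.69]
ring_top 0.85 [ 477.22 -109.17  198.2 ] [308.79 282.44]
```

View pics/w4.png

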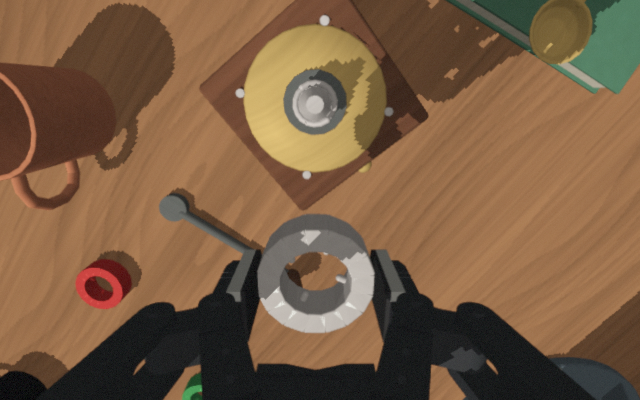

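The picture shows the mill with its spindle at about (315,103), case corners at (200,90), (303,209) and (428,116), and the held ring at (315,275). I'll take an enlarged crop of the spindle to find the axis and thread starts.

```bash
python3 - <<'E'
from h import *
np.set_printoptions(precision=2,suppress=True)
c=shot("wrist")
a=cv2.resize(c["img"][73:133,275:355],(800,600),interpolation=cv2.INTER_CUBIC)
cv2.imwrite("pics/sp.png",a[:,:,::-1])
q=[ray(c,u,v,86.)[:2] for u,v in((200,90),(303,209),(428,116))]
print(q,"mid",(q[0]+q[2])/2,[np.linalg.norm(q[i+1]-q[i]) for i in(0,1)],[np.degrees(np.arctan2(*(q[i+1]-q[i])[::-1])) for i in(0,1)])
# dome (yellow) & collar centre
im=c["img"]; hsv=cv2.cvtColor(im,cv2.COLOR_RGB2HSV)
g=im[73:133,275:355].astype(int).max(2)
for z,C in((136,(518,-168)),):
    print(ray(c,315,103,136.),ray(c,315,103,104.))
E
```

```text
[array([ 588.51, -127.92]), array([ 479.27, -100.85]), array([ 450.39, -210.65])] mid [ 519.45 -169.29] [np.float64(112.54613545476401), np.float64(113.52878679971074)] [np.float64(166.08477551218618), np.float64(-104.73428857289589)]
[ 520.27 -170.29  136.  ] [ 519.74 -169.49  104.  ]
```

View pics/sp.png

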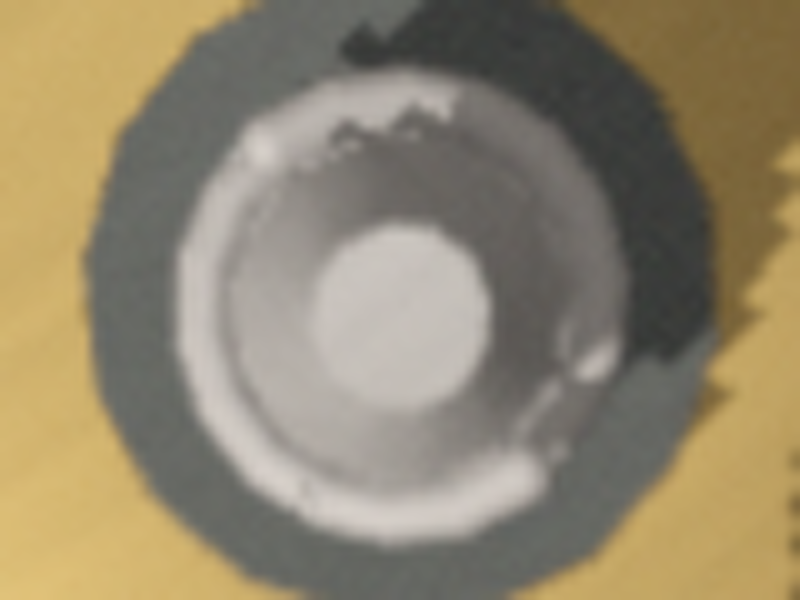

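The crop shows the cone top at (403,315) and the crests centred at about (405,307). Ridge ends sit at (535,470) and (262,147), which puts the mill's x axis at about -14 deg and the spindle at about (520,-170). The ring is already within 3 deg of the wanted 11 deg, so I'm moving over and lowering.

>>> play_rows(
  commands=[
    [[20,0,0,0,0,0],[32,0.4,0,0,0,0],[20.7,0,0,0,0,0],[0,0,0,0,0,3],[0,0,0,0,0,0]],
  ],
)

```text
clock: 9.68
position: [520.3, -169.9, 357.5]
ee_rot: [0.0, 0.884, -0.468, -0.0]
ft_force: [0.2, -0.0, -1.8]
finger_gap: 0.592
grasp_force: 42.5
```

>>> play_rows(
  commands=[
    [[0,0,12,0,0,0],[0,0,15,0,0,0],[0,0,12,0,0,0],[0,0,8,0,0,0],[0,0,0,0,0,0]],
  ],
)

```text
clock: 10.3
position: [520.1, -169.6, 310.1]
ee_rot: [0.0, 0.884, -0.468, -0.0]
ft_force: [-0.4, 0.5, -1.3]
finger_gap: 0.596
grasp_force: 42.5
```

```bash
cat > st.py <<'E'
from h import *
np.set_printoptions(precision=3,suppress=True)
s=monitor.observe(); T=tool(); Rm=T[:3,:3]
print("t",s["clock"],"pos",s["position"],"yawY",np.degrees(np.arctan2(Rm[1,1],Rm[0,1])),"j6",s["joint_pos"][5],"\nF",s["ft_force"],"Ftool",Rm.T@s["ft_force"],"M",s["wrist_torque"],"gap",s["finger_gap"],"grip",s["grasp_force"], "ringz",s["position"][2]-177.8)
E
python3 st.py; python3 -c "
from h import *
c=shot('side'); 
p=proj(c,[520,-170,130]).astype(int); x,y=p-[40,30]
cv2.imwrite('pics/s5.png',cv2.resize(c['img'][y:y+60,x:x+80],(800,600),interpolation=cv2.INTER_CUBIC)[:,:,::-1])"
```

```text
t 10.3 pos [ 520.076 -169.626  310.074] yawY -145.8462339779528 j6 -2.482163462351471 
F [-0.429  0.463 -1.311] Ftool [-0.623  0.095  1.311] M [-0.027  0.062 -0.029] gap 0.5962237831496938 grip 42.50927049200982 ringz 132.27416226444825
```

>>> play_rows(
  commands=[
    [[0,0,3,0,0,0],[0,0,3,0,0,0],[0,0,3,0,0,0],[0,0,2,0,0,0],[0,0,0,0,0,0]],
  ],
)

```text
clock: 10.98
position: [520.2, -169.7, 299.6]
ee_rot: [0.0, 0.884, -0.468, -0.0]
ft_force: [-0.4, 0.0, -1.4]
finger_gap: 0.593
grasp_force: 42.5
```

```bash
python3 st.py
```

```text
t 10.975 pos [ 520.214 -169.695  299.58 ] yawY -145.8517504229313 j6 -2.4821189777475827 
F [-0.367  0.024 -1.426] Ftool [-0.226  0.29   1.426] M [-0.038  0.046 -0.005] gap 0.5928507318420553 grip 42.50923559535295 ringz 121.78028348104215
```

>>> play_rows(
  commands=[
    [[0,0,2,0,0,0],[0,0,2,0,0,0],[0,0,2,0,0,0],[0,0,1,0,0,0],[0,0,0,0,0,0]],
  ],
)

```text
clock: 11.6
position: [520.3, -169.7, 292.6]
ee_rot: [-0.0, 0.884, -0.468, -0.0]
ft_force: [1.4, 0.5, -2.4]
finger_gap: 0.591
grasp_force: 42.4
```

```bash
python3 st.py
```

```text
t 11.6 pos [ 520.281 -169.715  292.626] yawY -145.85404607494146 j6 -2.482084594230536 
F [ 1.373  0.531 -2.398] Ftool [ 0.332 -1.434  2.398] M [ 0.087 -0.316 -0.015] gap 0.5913885477543406 grip 42.440322702750564 ringz 114.82598767639041
```

>>> play_rows(
  commands=[
    [[0,0,1,0,0,0],[0,0,0.5,0,0,0],[0,0,0.5,0,0,0],[0,0,0,0,0,0]],
  ],
)

```text
clock: 12.1
position: [520.3, -169.7, 290.7]
ee_rot: [-0.0, 0.884, -0.468, 0.0]
ft_force: [1.9, 1.2, -3.0]
finger_gap: 0.595
grasp_force: 42.5
```

```bash
python3 st.py
```

```text
t 12.1 pos [ 520.27  -169.724  290.687] yawY -145.85346047357513 j6 -2.482109022640177 
F [ 1.915  1.193 -2.987] Ftool [ 0.088 -2.255  2.987] M [ 0.036 -0.399  0.013] gap 0.5948265355227447 grip 42.539219465106726 ringz 112.88679999427745
```

>>> play_rows(
  commands=[
    [[0.2,-0.4,0,0,0,0],[0,0,0.5,0,0,0],[0,0,0.5,0,0,0],[0,0,0,0,0,0]],
  ],
)

```text
clock: 12.6
position: [520.6, -169.6, 289.6]
ee_rot: [0.0, 0.884, -0.468, -0.0]
ft_force: [0.2, -0.8, -1.4]
finger_gap: 0.59
grasp_force: 42.5
```

```bash
python3 st.py
```

```text
t 12.6 pos [ 520.648 -169.649  289.629] yawY -145.85214083466346 j6 -2.4817671639532213 
F [ 0.213 -0.781 -1.361] Ftool [0.766 0.261 1.361] M [-0.026 -0.074  0.033] gap 0.5899178770023485 grip 42.54206361249089 ringz 111.82884285969845
```

>>> play_rows(
  commands=[
    [[0,0,0.4,0,0,0],[0,0,0.4,0,0,0],[0,0,0,0,0,0],[0,0,0,0,0,0]],
  ],
)

```text
clock: 13.1
position: [520.7, -169.7, 289.0]
ee_rot: [-0.0, 0.884, -0.468, 0.0]
ft_force: [-0.6, 0.5, 1.6]
finger_gap: 0.592
grasp_force: 42.9
```

```bash
python3 st.py
```

```text
t 13.1 pos [ 520.719 -169.661  289.012] yawY -145.85308763338298 j6 -2.4817539175479597 
F [-0.606  0.533  1.647] Ftool [-0.781  0.203 -1.647] M [0.08  0.139 0.056] gap 0.591653803943794 grip 42.88879822008312 ringz 111.21229705496768
```

The ring has come to rest at about 111 mm, as expected. I'm starting to screw clockwise, following the 16 mm/turn pitch.

>>> play_rows(
  commands=[
    [[0,0,0.22,0,0,5],[0,0,0.22,0,0,5],[0,0,0.22,0,0,5],[0,0,0.22,0,0,5],[0,0,0,0,0,0]],
  ],
)

```text
clock: 13.72
position: [520.8, -169.7, 288.2]
ee_rot: [-0.0, 0.789, -0.614, 0.0]
ft_force: [1.0, -0.5, 2.3]
finger_gap: 0.594
grasp_force: 42.8
```

```bash
python3 st.py
```

```text
t 13.725 pos [ 520.804 -169.73   288.169] yawY -165.83003192303894 j6 -2.1331288982399936 
F [ 0.952 -0.475  2.303] Ftool [ 0.694 -0.807 -2.303] M [-0.097 -0.138 -0.014] gap 0.5943777884779946 grip 42.829820243641734 ringz 110.36869744881807
```

>>> play_rows(
  commands=[
    [[0,0,0.36,0,0,8],[0,0,0.36,0,0,8],[0,0,0.36,0,0,8],[0,0,0.36,0,0,8],[0,0,0,0,0,0]],
  ],
)

```text
clock: 14.35
position: [520.7, -169.7, 286.7]
ee_rot: [-0.0, -0.59, 0.808, -0.0]
ft_force: [-0.3, -0.6, 3.1]
finger_gap: 0.595
grasp_force: 42.9
```

```bash
python3 st.py
```

```text
t 14.35 pos [ 520.739 -169.725  286.657] yawY 162.28899476114543 j6 -1.576702531994022 
F [-0.252 -0.591  3.1  ] Ftool [ 0.64  0.06 -3.1 ] M [-0.174 -0.061 -0.03 ] gap 0.5954102422729163 grip 42.87803705781698 ringz 108.85680992147468
```

>>> play_rows(
  commands=[
    [[0,0,0.32,0,0,8],[0,0,0.34,0,0,8],[0,0,0.34,0,0,8],[0,0,0.34,0,0,8],[0,0,0,0,0,0]],
  ],
)

```text
clock: 14.98
position: [520.5, -169.7, 285.2]
ee_rot: [-0.0, -0.345, 0.938, 0.0]
ft_force: [-1.8, -0.2, 2.9]
finger_gap: 0.594
grasp_force: 43.0
```

```bash
python3 st.py; python3 st.py
```

```text
t 14.975 pos [ 520.538 -169.693  285.21 ] yawY 130.4025203977671 j6 -1.0202562326391778 
F [-1.788 -0.245  2.912] Ftool [ 1.521  0.973 -2.911] M [-0.135  0.403 -0.051] gap 0.5943366223885579 grip 42.97185614705086 ringz 107.41005486480685
t 14.975 pos [ 520.538 -169.693  285.21 ] yawY 130.4025203977671 j6 -1.0202562326391778 
F [-1.788 -0.245  2.912] Ftool [ 1.521  0.973 -2.911] M [-0.135  0.403 -0.051] gap 0.5943366223885579 grip 42.97185614705086 ringz 107.41005486480685
```

```bash
cat > av.py <<'E'
from h import *
import sys
np.set_printoptions(precision=3,suppress=True)
L=[]
for i in range(int(sys.argv[1]) if len(sys.argv)>1 else 3):
    capture("wrist"); s=monitor.observe(); T=tool()
    L.append(np.r_[s["position"],np.degrees(np.arctan2(T[1,1],T[0,1])),np.degrees(s["joint_pos"][5]),s["ft_force"],s["wrist_torque"],s["joint_efforts"]])
L=np.array(L); m=L.mean(0); F=T[:3,:3].T@m[5:8]
print("t",s["clock"],"pos",m[:3],"ringz",m[2]-177.8,"yaw",m[3],"j6",m[4]); print("F",m[5:8],"Ftool",F,"M",m[8:11],"Mz all",L[:,10],"eff",m[11:],"gap",s["finger_gap"])
E
python3 av.py 4
```

```text
t 15.175 pos [ 520.557 -169.644  285.212] ringz 107.41242614127447 yaw 130.43345586186823 j6 -58.48299850453635
F [-2.661 -0.662  2.293] Ftool [ 2.457  1.219 -2.292] M [-0.142  0.515 -0.008] Mz all [-0.002 -0.038  0.002  0.006] eff [  0.693 -78.016  46.398  -0.999   0.417   0.155] gap 0.5954874373459442
```

>>> play_rows(
  commands=[
    [[0.25,0.12,0,0,0,0],[0,0,0.3,0,0,7],[0,0,0.31,0,0,7],[0,0,0.27,0,0,6],[0,0,0,0,0,0]],
  ],
)

```text
clock: 15.8
position: [520.3, -169.7, 284.3]
ee_rot: [-0.0, -0.176, 0.984, 0.0]
ft_force: [-2.6, 0.2, 2.9]
finger_gap: 0.593
grasp_force: 43.0
```

```bash
python3 av.py 3
```

```text
t 15.95 pos [ 520.354 -169.7    284.321] ringz 106.52133868888086 yaw 110.31540647734398 j6 -38.3786175466572
F [-3.173 -0.125  3.098] Ftool [ 3.02   0.985 -3.098] M [-0.137  0.66  -0.04 ] Mz all [-0.059 -0.059 -0.003] eff [  0.749 -78.107  46.699  -1.254   0.455   0.233] gap 0.5935388918820867
```

>>> play_rows(
  commands=[
    [[0.3,0.1,0,0,0,0],[0,0,0.17,0,0,4],[0,0,0.18,0,0,4],[0,0,0,0,0,0]],
  ],
)

```text
clock: 16.45
position: [520.1, -169.8, 284.0]
ee_rot: [-0.0, -0.106, 0.994, -0.0]
ft_force: [-3.1, -0.9, 2.7]
finger_gap: 0.598
grasp_force: 42.9
```

```bash
python3 av.py 3
```

```text
t 16.6 pos [ 520.104 -169.745  284.005] ringz 106.2052076863281 yaw 102.26096228218618 j6 -30.335980996645173
F [-2.312 -1.106  2.295] Ftool [ 2.494 -0.59  -2.295] M [-0.191  0.542 -0.003] Mz all [-0.007 -0.023  0.021] eff [  0.957 -78.233  46.501  -0.983   0.564   0.147] gap 0.5922070685772832
```

>>> play_rows(
  commands=[
    [[0.25,-0.05,0,0,0,0],[0,0,0.18,0,0,4],[0,0,0.18,0,0,4],[0,0,0,0,0,0]],
  ],
)

```text
clock: 17.1
position: [519.9, -169.8, 283.7]
ee_rot: [0.0, -0.037, 0.999, 0.0]
ft_force: [-1.1, -0.7, 2.6]
finger_gap: 0.588
grasp_force: 43.0
```

```bash
python3 av.py 3
```

```text
t 17.25 pos [ 519.891 -169.803  283.657] ringz 105.85747197214903 yaw 94.25584756089614 j6 -22.345766717548056
F [-2.455 -0.016  2.646] Ftool [ 2.449  0.166 -2.646] M [-0.029  0.483 -0.034] Mz all [-0.032 -0.017 -0.053] eff [  0.482 -78.073  46.306  -0.916   0.287   0.161] gap 0.5934751131456907
```

>>> play_rows(
  commands=[
    [[0.3,0,0,0,0,0],[0,0,0.18,0,0,4],[0,0,0.18,0,0,4],[0,0,0,0,0,0]],
  ],
)

```text
clock: 17.75
position: [519.6, -169.8, 283.3]
ee_rot: [0.0, 0.033, 0.999, 0.0]
ft_force: [-1.0, 0.4, 1.9]
finger_gap: 0.589
grasp_force: 42.9
```

```bash
python3 av.py 3
```

```text
t 17.9 pos [ 519.611 -169.797  283.294] ringz 105.49416926399061 yaw 86.25689412588666 j6 -14.356162674445612
F [-1.5    0.666  1.948] Ftool [ 1.541  0.567 -1.948] M [ 0.14   0.272 -0.03 ] Mz all [-0.039 -0.012 -0.038] eff [ -0.156 -78.191  46.089  -0.634  -0.085   0.15 ] gap 0.5925272482079805
```

>>> play_rows(
  commands=[
    [[0.2,0.1,0,0,0,0],[0,0,0.19,0,0,4],[0,0,0.19,0,0,4],[0,0,0,0,0,0]],
  ],
)

```text
clock: 18.4
position: [519.4, -169.7, 282.9]
ee_rot: [0.0, 0.103, 0.995, 0.0]
ft_force: [-0.9, 0.4, 1.5]
finger_gap: 0.593
grasp_force: 42.9
```

```bash
python3 av.py 3
```

```text
t 18.55 pos [ 519.383 -169.722  282.924] ringz 105.12394606708688 yaw 78.25315577645954 j6 -6.350200051799014
F [-1.392  0.703  2.069] Ftool [ 1.506  0.405 -2.069] M [ 0.18   0.293 -0.03 ] Mz all [-0.024 -0.03  -0.036] eff [ -0.148 -78.07   46.024  -0.646  -0.094   0.151] gap 0.5931420003558672
```

>>> play_rows(
  commands=[
    [[0.2,0.05,0,0,0,0],[0,0,0.19,0,0,4],[0,0,0.19,0,0,4],[0,0,0,0,0,0]],
  ],
)

```text
clock: 19.05
position: [519.2, -169.6, 282.6]
ee_rot: [0.0, 0.172, 0.985, 0.0]
ft_force: [-0.8, 1.9, 2.4]
finger_gap: 0.591
grasp_force: 43.0
```

```bash
python3 av.py 3
```

```text
t 19.2 pos [ 519.258 -169.619  282.589] ringz 104.78943149345616 yaw 70.25418230657348 j6 1.6529377655285693
F [-0.698  1.208  3.03 ] Ftool [ 1.065  0.901 -3.03 ] M [ 0.344  0.17  -0.052] Mz all [-0.051 -0.029 -0.076] eff [ -0.678 -77.544  45.541  -0.537  -0.41    0.15 ] gap 0.5950582236063162
```

>>> play_rows(
  commands=[
    [[0.1,0.1,0,0,0,0],[0,0,0.17,0,0,4],[0,0,0.17,0,0,4],[0,0,0,0,0,0]],
  ],
)

```text
clock: 19.7
position: [519.1, -169.5, 282.2]
ee_rot: [-0.0, 0.24, 0.971, 0.0]
ft_force: [-0.0, 2.2, 2.6]
finger_gap: 0.599
grasp_force: 43.0
```

```bash
python3 av.py 3
```

```text
t 19.85 pos [ 519.143 -169.497  282.173] ringz 104.3730223869884 yaw 62.2525144209151 j6 9.664443663280428
F [-0.681  1.947  1.802] Ftool [ 1.509  1.406 -1.802] M [ 0.378  0.15  -0.019] Mz all [-0.05  -0.033  0.025] eff [ -0.755 -77.875  45.798  -0.569  -0.452   0.146] gap 0.5896292020708082
```

>>> play_rows(
  commands=[
    [[0.15,0.15,0,0,0,0],[0,0,0.19,0,0,4],[0,0,0.19,0,0,4],[0,0,0,0,0,0]],
  ],
)

```text
clock: 20.35
position: [519.1, -169.3, 281.8]
ee_rot: [-0.0, 0.307, 0.952, 0.0]
ft_force: [-1.5, 2.0, 3.3]
finger_gap: 0.591
grasp_force: 43.0
```

```bash
python3 av.py 3
```

```text
t 20.5 pos [ 519.098 -169.296  281.852] ringz 104.05183835197636 yaw 54.25427532903581 j6 17.681531204983205
F [-0.79   2.352  3.437] Ftool [ 2.015  1.448 -3.437] M [0.435 0.27  0.004] Mz all [ 0.003  0.025 -0.015] eff [ -0.768 -77.414  45.69   -0.761  -0.471   0.159] gap 0.5966225019785534
```

>>> play_rows(
  commands=[
    [[0.2,0.15,0,0,0,0],[0,0,0.13,0,0,3],[0,0,0.14,0,0,3],[0,0,0,0,0,0]],
  ],
)

```text
clock: 21.0
position: [519.0, -169.1, 281.6]
ee_rot: [0.0, 0.357, 0.934, 0.0]
ft_force: [-1.3, 2.1, 3.3]
finger_gap: 0.595
grasp_force: 43.0
```

```bash
python3 av.py 3
```

```text
t 21.15 pos [ 519.05  -169.093  281.575] ringz 103.7747902195349 yaw 48.22941060069559 j6 23.725695688741126
F [-0.924  1.707  3.946] Ftool [ 1.826  0.658 -3.946] M [ 0.345  0.174 -0.031] Mz all [-0.051 -0.081  0.039] eff [ -0.652 -77.295  45.33   -0.51   -0.414   0.107] gap 0.594703371539592
```

>>> play_rows(
  commands=[
    [[0.2,0.1,0,0,0,0],[0,0,0.13,0,0,3],[0,0,0.14,0,0,3],[0,0,0,0,0,0]],
  ],
)

```text
clock: 21.65
position: [518.9, -168.9, 281.3]
ee_rot: [0.0, 0.405, 0.914, 0.0]
ft_force: [-0.5, 1.2, 3.0]
finger_gap: 0.591
grasp_force: 43.0
```

```bash
python3 av.py 3
```

```text
t 21.8 pos [ 518.947 -168.875  281.261] ringz 103.46100509738807 yaw 42.22580091010707 j6 29.747549487631805
F [-0.316  0.98   2.662] Ftool [ 0.938  0.424 -2.662] M [ 0.295  0.071 -0.031] Mz all [-0.038 -0.001 -0.055] eff [ -0.579 -77.594  45.31   -0.3    -0.365   0.104] gap 0.5933429590871784
```

>>> play_rows(
  commands=[
    [[0.1,0.05,0,0,0,0],[0,0,0.15,0,0,3],[0,0,0.15,0,0,3],[0,0,0,0,0,0]],
  ],
)

```text
clock: 22.3
position: [518.9, -168.8, 281.0]
ee_rot: [-0.0, 0.453, 0.892, 0.0]
ft_force: [-0.6, 1.4, 3.5]
finger_gap: 0.595
grasp_force: 43.0
```

```bash
python3 av.py 3
```

```text
t 22.45 pos [ 518.908 -168.747  280.998] ringz 103.19764298655076 yaw 36.226679005275145 j6 35.75756995161915
F [-0.677  1.858  3.765] Ftool [ 1.899  0.552 -3.765] M [ 0.409  0.119 -0.003] Mz all [-0.012 -0.004  0.007] eff [ -0.782 -77.231  45.227  -0.45   -0.494   0.116] gap 0.5919230505385531
```

>>> play_rows(
  commands=[
    [[0.2,0.05,0,0,0,0],[0,0,0.13,0,0,3],[0,0,0.13,0,0,3],[0,0,0,0,0,0]],
  ],
)

```text
clock: 22.95
position: [518.9, -168.6, 280.8]
ee_rot: [0.0, 0.499, 0.867, 0.0]
ft_force: [0.1, 1.9, 4.0]
finger_gap: 0.596
grasp_force: 43.1
```

```bash
python3 av.py 3
```

```text
t 23.1 pos [ 518.89  -168.58   280.777] ringz 102.97705292412155 yaw 30.224890495508017 j6 41.77573020693583
F [0.701 1.715 4.412] Ftool [ 1.129  1.47  -4.412] M [ 0.392 -0.115 -0.045] Mz all [-0.018 -0.049 -0.068] eff [ -0.986 -76.858  44.554  -0.071  -0.622   0.11 ] gap 0.5901724086499724
```

>>> play_rows(
  commands=[
    [[0.1,0.15,0,0,0,0],[0,0,0.09,0,0,2],[0,0,0.09,0,0,2],[0,0,0,0,0,0]],
  ],
)

```text
clock: 23.6
position: [518.9, -168.4, 280.6]
ee_rot: [0.0, 0.529, 0.848, 0.0]
ft_force: [1.0, 0.7, 4.2]
finger_gap: 0.59
grasp_force: 43.2
```

```bash
python3 av.py 3
```

```text
t 23.75 pos [ 518.934 -168.42   280.595] ringz 102.79520919152077 yaw 26.138472052688268 j6 45.8797342150782
F [0.404 1.752 5.358] Ftool [ 1.395  1.135 -5.358] M [ 0.346 -0.02  -0.059] Mz all [-0.033 -0.058 -0.086] eff [ -0.868 -76.31   44.295  -0.173  -0.534   0.062] gap 0.5914437320883574
```

>>> play_rows(
  commands=[
    [[0.1,0.1,0,0,0,0],[0,0,0.08,0,0,2],[0,0,0.08,0,0,2],[0,0,0,0,0,0]],
  ],
)

```text
clock: 24.25
position: [519.0, -168.3, 280.5]
ee_rot: [0.0, 0.558, 0.83, -0.0]
ft_force: [-0.3, 1.7, 6.1]
finger_gap: 0.593
grasp_force: 43.4
```

```bash
python3 av.py 3
```

```text
t 24.4 pos [ 518.957 -168.309  280.524] ringz 102.72429832539319 yaw 22.129357859960578 j6 49.90221139289529
F [-0.895  1.956  6.78 ] Ftool [ 2.148 -0.092 -6.78 ] M [ 0.307  0.098 -0.073] Mz all [-0.103 -0.065 -0.053] eff [ -0.662 -75.445  43.964  -0.418  -0.388  -0.005] gap 0.5980077566048723
```

>>> play_rows(
  commands=[
    [[0.1,0,0,0,0,1],[0,0,0,0,0,1],[0,0,0,0,0,0]],
  ],
)

```text
clock: 24.78
position: [518.9, -168.2, 280.5]
ee_rot: [0.0, 0.573, 0.82, -0.0]
ft_force: [-0.6, 0.6, 6.9]
finger_gap: 0.593
grasp_force: 43.4
```

```bash
python3 av.py 4
```

```text
t 24.975 pos [ 518.946 -168.214  280.521] ringz 102.7210800581085 yaw 20.134647896061587 j6 51.90627784148401
F [-0.422  1.848  6.334] Ftool [ 1.879  0.241 -6.334] M [ 0.273  0.123 -0.065] Mz all [-0.029 -0.078 -0.093 -0.06 ] eff [ -0.641 -75.464  43.945  -0.382  -0.375  -0.035] gap 0.5890311242399858
```

>>> play_rows(
  commands=[
    [[0.1,0,0,0,0,0.5],[0,0,0,0,0,0.5],[0,0,0,0,0,0]],
  ],
)

```text
clock: 25.35
position: [518.9, -168.1, 280.5]
ee_rot: [0.0, 0.58, 0.815, -0.0]
ft_force: [-0.7, 1.0, 5.1]
finger_gap: 0.595
grasp_force: 43.3
```

```bash
python3 av.py 4
```

```text
t 25.55 pos [ 518.912 -168.141  280.516] ringz 102.71570808297452 yaw 19.135402596584044 j6 52.91228508800005
F [0.16  1.537 5.991] Ftool [ 1.398  0.656 -5.991] M [ 0.217  0.065 -0.042] Mz all [-0.036 -0.002 -0.071 -0.057] eff [ -0.574 -75.555  43.867  -0.251  -0.318  -0.007] gap 0.5917726844453716
```

>>> play_rows(
  commands=[
    [[0,0,0,0,0,0.5],[0,0,0,0,0,0.5],[0,0,0,0,0,0]],
  ],
)

```text
clock: 25.92
position: [518.9, -168.1, 280.5]
ee_rot: [0.0, 0.587, 0.81, 0.0]
ft_force: [-0.3, 1.7, 6.0]
finger_gap: 0.594
grasp_force: 43.3
```

```bash
python3 av.py 4
```

```text
t 26.125 pos [ 518.924 -168.123  280.514] ringz 102.7142866017789 yaw 18.13619913890954 j6 53.91308547913398
F [-0.017  0.991  6.503] Ftool [ 0.946  0.294 -6.503] M [ 0.265  0.046 -0.024] Mz all [-0.054 -0.027 -0.002 -0.013] eff [ -0.7   -75.561  43.863  -0.245  -0.385  -0.007] gap 0.5945588604674624
```

>>> play_rows(
  commands=[
    [[0,0,0,0,0,0.5],[0,0,0,0,0,0.5],[0,0,0,0,0,0]],
  ],
)

```text
clock: 26.5
position: [518.9, -168.1, 280.5]
ee_rot: [0.0, 0.594, 0.805, 0.0]
ft_force: [0.8, 0.6, 6.0]
finger_gap: 0.591
grasp_force: 43.3
```

```bash
python3 av.py 4
```

```text
t 26.7 pos [ 518.929 -168.123  280.513] ringz 102.7125085699738 yaw 17.13594614070706 j6 54.91308382170914
F [-0.056  1.855  6.726] Ftool [ 1.788  0.494 -6.726] M [ 0.329  0.013 -0.022] Mz all [-0.024 -0.005 -0.017 -0.041] eff [ -0.783 -75.57   43.858  -0.235  -0.431  -0.005] gap 0.5927955970479336
```

>>> play_rows(
  commands=[
    [[0,0,0,0,0,0.5],[0,0,0,0,0,0.5],[0,0,0,0,0,0]],
  ],
)

```text
clock: 27.08
position: [518.9, -168.1, 280.5]
ee_rot: [0.0, 0.601, 0.799, 0.0]
ft_force: [0.3, 1.8, 6.3]
finger_gap: 0.593
grasp_force: 43.3
```

```bash
python3 av.py 4
```

```text
t 27.275 pos [ 518.925 -168.118  280.516] ringz 102.71614144211986 yaw 16.13529311548154 j6 55.91352092817327
F [-0.131  1.376  6.302] Ftool [ 1.357  0.257 -6.302] M [0.304 0.021 0.002] Mz all [-0.016 -0.008  0.005  0.025] eff [ -0.85  -75.577  43.854  -0.229  -0.467  -0.004] gap 0.5955624836606607
```

>>> play_rows(
  commands=[
    [[0,0,0,0,0,0.5],[0,0,0,0,0,0.5],[0,0,0,0,0,0]],
  ],
)

```text
clock: 27.65
position: [518.9, -168.1, 280.5]
ee_rot: [0.0, 0.608, 0.794, 0.0]
ft_force: [0.1, 1.6, 6.2]
finger_gap: 0.597
grasp_force: 43.3
```

```bash
python3 av.py 4
```

```text
t 27.85 pos [ 518.93  -168.105  280.51 ] ringz 102.7103382360695 yaw 15.136650447099974 j6 56.91329707665747
F [0.1   1.701 6.511] Ftool [ 1.615  0.542 -6.511] M [ 0.336 -0.027 -0.003] Mz all [-0.012 -0.011 -0.054  0.065] eff [ -0.905 -75.579  43.853  -0.227  -0.498  -0.003] gap 0.5910888944904054
```

>>> play_rows(
  commands=[
    [[0,0,0,0,0,0.5],[0,0,0,0,0,0.5],[0,0,0,0,0,0]],
  ],
)

```text
clock: 28.22
position: [518.9, -168.1, 280.5]
ee_rot: [0.0, 0.615, 0.789, 0.0]
ft_force: [1.3, 1.3, 7.4]
finger_gap: 0.597
grasp_force: 43.3
```

```bash
python3 av.py 4
```

```text
t 28.425 pos [ 518.94  -168.096  280.511] ringz 102.7112519098564 yaw 14.137674431221019 j6 57.913038281690305
F [0.035 1.906 6.126] Ftool [ 1.84   0.501 -6.126] M [ 0.377 -0.01   0.008] Mz all [ 0.004  0.024  0.015 -0.011] eff [ -0.959 -75.581  43.853  -0.226  -0.528  -0.001] gap 0.5951639752847891
```

>>> play_rows(
  commands=[
    [[0,0,0,0,0,0.5],[0,0,0,0,0,0.5],[0,0,0,0,0,0]],
  ],
)

```text
clock: 28.8
position: [518.9, -168.1, 280.5]
ee_rot: [0.0, 0.622, 0.783, 0.0]
ft_force: [0.4, 1.9, 5.9]
finger_gap: 0.595
grasp_force: 43.3
```

```bash
python3 av.py 4
```

```text
t 29.0 pos [ 518.951 -168.076  280.527] ringz 102.72725009397828 yaw 13.140412440164129 j6 58.91216993682639
F [0.52  1.884 6.514] Ftool [ 1.716  0.936 -6.514] M [ 0.382  0.003 -0.012] Mz all [ 0.02  -0.009 -0.017 -0.04 ] eff [ -1.016 -75.586  43.849  -0.221  -0.558   0.   ] gap 0.5964563540057197
```

>>> play_rows(
  commands=[
    [[0,0,0,0,0,0.5],[0,0,0,0,0,0.5],[0,0,0,0,0,0]],
  ],
)

```text
clock: 29.38
position: [518.9, -168.1, 280.5]
ee_rot: [0.0, 0.628, 0.778, 0.0]
ft_force: [0.2, 2.7, 5.4]
finger_gap: 0.595
grasp_force: 43.3
```

```bash
python3 av.py 4
```

```text
t 29.575 pos [ 518.946 -168.083  280.522] ringz 102.72245465822203 yaw 12.139024511120127 j6 59.9125752062401
F [0.349 2.118 6.436] Ftool [ 1.997  0.789 -6.436] M [ 0.388 -0.011 -0.004] Mz all [-0.042 -0.018 -0.003  0.047] eff [ -1.075 -75.592  43.846  -0.215  -0.589   0.002] gap 0.5952126122109391
```

>>> play_rows(
  commands=[
    [[0,0,0,0,0,0.5],[0,0,0,0,0,0.5],[0,0,0,0,0,0]],
  ],
)

```text
clock: 29.95
position: [519.0, -168.1, 280.5]
ee_rot: [0.0, 0.635, 0.772, 0.0]
ft_force: [0.3, 1.9, 6.4]
finger_gap: 0.595
grasp_force: 43.3
```

```bash
python3 av.py 4
```

```text
t 30.15 pos [ 518.956 -168.064  280.511] ringz 102.71119853602136 yaw 11.14076399975735 j6 60.91260696937117
F [0.082 2.353 6.619] Ftool [ 2.293  0.538 -6.619] M [ 0.421 -0.043  0.013] Mz all [0.006 0.021 0.01  0.017] eff [ -1.132 -75.597  43.843  -0.21   -0.621   0.003] gap 0.5923832462327854
```

>>> play_rows(
  commands=[
    [[0,0,0,0,0,0.5],[0,0,0,0,0,0.5],[0,0,0,0,0,0]],
  ],
)

```text
clock: 30.52
position: [519.0, -168.0, 280.5]
ee_rot: [0.0, 0.642, 0.767, 0.0]
ft_force: [-0.3, 3.2, 5.9]
finger_gap: 0.595
grasp_force: 43.3
```

```bash
python3 av.py 4
```

```text
t 30.725 pos [ 518.959 -168.064  280.52 ] ringz 102.72005809198862 yaw 10.140397907554755 j6 61.91260750497519
F [0.229 2.532 6.362] Ftool [ 2.452  0.674 -6.362] M [ 0.413  0.003 -0.   ] Mz all [-0.038 -0.004  0.013  0.028] eff [ -1.191 -75.603  43.84   -0.204  -0.654   0.004] gap 0.6009958973097185
```

>>> play_rows(
  commands=[
    [[0.1,0,0,0,0,0.5],[0,0,0,0,0,0.5],[0,0,0,0,0,0]],
  ],
)

```text
clock: 31.1
position: [519.0, -168.0, 280.5]
ee_rot: [0.0, 0.649, 0.761, 0.0]
ft_force: [-0.0, 2.0, 6.1]
finger_gap: 0.591
grasp_force: 43.3
```

```bash
python3 av.py 4; python3 -c "
from h import *
c=shot('wrist'); cv2.imwrite('pics/w6.png',cv2.resize(c['img'][190:355,205:425],(800,600),interpolation=cv2.INTER_CUBIC)[:,:,::-1])"
```

```text
t 31.3 pos [ 518.957 -167.988  280.525] ringz 102.72460654127241 yaw 9.139991607007449 j6 62.92155130925578
F [0.49  2.174 6.066] Ftool [ 2.068  0.831 -6.066] M [ 0.376 -0.06  -0.013] Mz all [-0.038  0.026 -0.035 -0.006] eff [ -1.05  -75.689  43.765  -0.082  -0.573   0.005] gap 0.5953590908819798
```

View pics/w6.png

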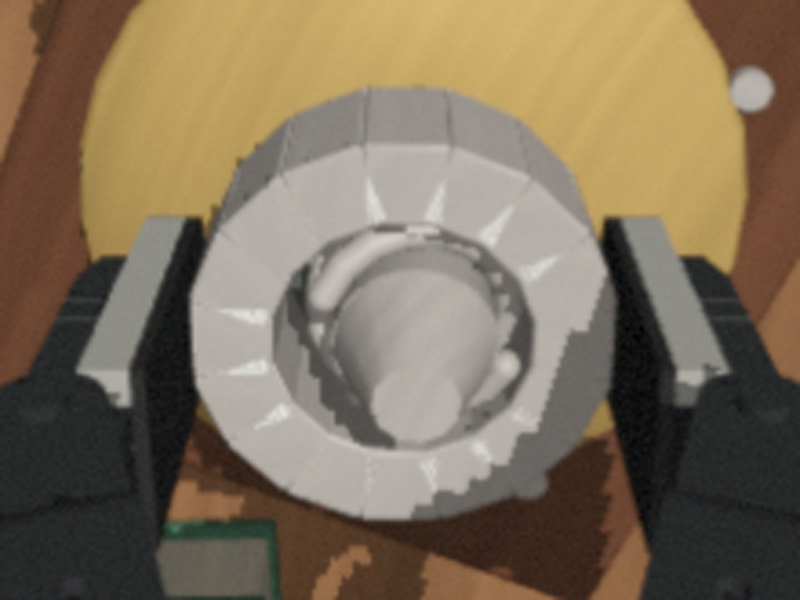

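The crop shows the ring square in the pads on its flats, with the spindle cone through the bore. The ring's height has stopped at the collar, so I'm continuing in fine steps until the moment rises.

>>> play_rows(
  commands=[
    [[0.1,0,0,0,0,0.5],[0,0,0,0,0,0.5],[0,0,0,0,0,0]],
  ],
)

```text
clock: 31.72
position: [519.0, -167.9, 280.5]
ee_rot: [0.0, 0.655, 0.755, 0.0]
ft_force: [0.9, 2.3, 6.0]
finger_gap: 0.594
grasp_force: 43.3
```

```bash
python3 av.py 4
```

```text
t 31.925 pos [ 518.951 -167.913  280.525] ringz 102.72468897767135 yaw 8.138150504317874 j6 63.9313775502074
F [0.794 1.408 5.967] Ftool [ 1.28   0.988 -5.967] M [ 0.313 -0.104 -0.008] Mz all [ 0.026 -0.033 -0.025  0.   ] eff [ -0.945 -75.775  43.69    0.041  -0.516   0.004] gap 0.595144930850825
```

>>> play_rows(
  commands=[
    [[0,0.1,0,0,0,0.5],[0,0,0,0,0,0.5],[0,0,0,0,0,0]],
  ],
)

```text
clock: 32.3
position: [519.0, -167.9, 280.5]
ee_rot: [0.0, 0.662, 0.75, 0.0]
ft_force: [1.0, 2.6, 6.8]
finger_gap: 0.592
grasp_force: 43.3
```

```bash
python3 av.py 4
```

```text
t 32.5 pos [ 519.027 -167.888  280.514] ringz 102.71389055683369 yaw 7.138897655292928 j6 64.93563588613488
F [-0.015  1.926  6.318] Ftool [ 1.912  0.227 -6.318] M [ 0.345 -0.052  0.011] Mz all [ 0.025 -0.016 -0.022  0.058] eff [ -0.954 -75.672  43.786  -0.115  -0.519   0.01 ] gap 0.5917790520682334
```

>>> play_rows(
  commands=[
    [[0,0,0,0,0,0.5],[0,0,0,0,0,0.5],[0,0,0,0,0,0]],
  ],
)

```text
clock: 32.88
position: [519.0, -167.9, 280.5]
ee_rot: [0.0, 0.668, 0.744, 0.0]
ft_force: [1.2, 1.4, 6.3]
finger_gap: 0.594
grasp_force: 43.3
```

```bash
python3 av.py 4
```

```text
t 33.075 pos [ 519.037 -167.868  280.501] ringz 102.70113849489951 yaw 6.140958889670491 j6 65.9353375457535
F [0.767 1.829 6.235] Ftool [ 1.736  0.96  -6.235] M [ 0.386 -0.081 -0.017] Mz all [-0.005 -0.072 -0.011  0.02 ] eff [ -1.048 -75.712  43.753  -0.064  -0.573   0.005] gap 0.5966596830981105
```

>>> play_rows(
  commands=[
    [[0,0,-0.25,0,0,0],[0,0,-0.25,0,0,0],[0,0,0,0,0,0]],
  ],
)

```text
clock: 33.45
position: [519.0, -167.9, 280.6]
ee_rot: [-0.0, 0.668, 0.744, -0.0]
ft_force: [2.9, 1.2, -3.4]
finger_gap: 0.594
grasp_force: 42.5
```

```bash
python3 av.py 4
```

```text
t 33.65 pos [ 518.941 -167.867  280.66 ] ringz 102.85995530538327 yaw 6.147000486192661 j6 65.92650129173293
F [ 3.648  1.335 -3.994] Ftool [0.936 3.771 3.993] M [ 0.263 -0.785  0.033] Mz all [-0.004  0.076  0.011  0.047] eff [ -1.33  -80.778  45.525   1.5    -0.752   0.009] gap 0.5946512827218724
```

Lifting meets the upper flank after about 0.15 mm, so only about 3 deg of play is left. I'm going back down lightly and creeping on.

>>> play_rows(
  commands=[
    [[0,0,0.4,0,0,0],[0,0,0,0,0,0.5],[0,0,0,0,0,0.5],[0,0,0,0,0,0.5],[0,0,0,0,0,0]],
  ],
)

```text
clock: 34.28
position: [518.9, -167.8, 280.6]
ee_rot: [0.0, 0.678, 0.735, 0.0]
ft_force: [1.6, 3.9, 0.7]
finger_gap: 0.594
grasp_force: 42.9
```

```bash
python3 av.py 4
```

```text
t 34.475 pos [ 518.938 -167.865  280.555] ringz 102.75532033779456 yaw 4.649005268539791 j6 67.4242624654878
F [2.505 3.442 1.94 ] Ftool [ 3.228  2.776 -1.939] M [ 0.653 -0.426 -0.008] Mz all [-0.029 -0.032  0.014  0.016] eff [ -2.029 -77.966  44.74    0.462  -1.145   0.013] gap 0.5938281324452996
```

>>> play_rows(
  commands=[
    [[0.25,0.2,0,0,0,0],[0,0,0,0,0,0.5],[0,0,0,0,0,0.5],[0,0,0,0,0,0]],
  ],
)

```text
clock: 34.98
position: [519.1, -167.7, 280.5]
ee_rot: [0.0, 0.684, 0.729, -0.0]
ft_force: [0.6, 0.9, 3.4]
finger_gap: 0.59
grasp_force: 43.2
```

```bash
python3 av.py 4
```

```text
t 35.175 pos [ 519.108 -167.693  280.539] ringz 102.73936159318623 yaw 3.6397699170283784 j6 68.45985922949927
F [0.265 0.74  4.098] Ftool [ 0.721  0.312 -4.098] M [ 0.121 -0.038 -0.024] Mz all [-0.046  0.006 -0.001 -0.056] eff [ -0.319 -76.721  44.38    0.001  -0.199  -0.025] gap 0.5951062437820708
```

>>> play_rows(
  commands=[
    [[0,0,0,0,0,0.5],[0,0,0,0,0,0.5],[0,0,0,0,0,0]],
  ],
)

```text
clock: 35.55
position: [519.2, -167.6, 280.5]
ee_rot: [0.0, 0.691, 0.723, 0.0]
ft_force: [-0.1, 0.8, 5.5]
finger_gap: 0.593
grasp_force: 43.2
```

```bash
python3 av.py 4
```

```text
t 35.75 pos [ 519.169 -167.632  280.542] ringz 102.74223102725279 yaw 2.646013197304888 j6 69.45868389505797
F [1.306 0.962 4.603] Ftool [ 0.9    1.35  -4.603] M [ 0.15  -0.184 -0.036] Mz all [-0.037  0.    -0.045 -0.064] eff [ -0.628 -76.266  43.758   0.275  -0.365  -0.019] gap 0.5937989530188476
```

>>> play_rows(
  commands=[
    [[0.1,0.1,0,0,0,0.5],[0,0,0,0,0,0.5],[0,0,0,0,0,0]],
  ],
)

```text
clock: 36.12
position: [519.2, -167.5, 280.6]
ee_rot: [0.0, 0.697, 0.717, 0.0]
ft_force: [1.2, 1.0, 4.2]
finger_gap: 0.592
grasp_force: 43.3
```

```bash
python3 av.py 4
```

```text
t 36.325 pos [ 519.239 -167.536  280.53 ] ringz 102.73045154898847 yaw 1.640274985141514 j6 70.47748062093436
F [1.148 0.641 4.646] Ftool [ 0.607  1.167 -4.646] M [ 0.148 -0.156  0.012] Mz all [ 0.03  -0.007  0.008  0.019] eff [ -0.558 -76.14   43.68    0.264  -0.305   0.011] gap 0.5956212085585224
```

>>> play_rows(
  commands=[
    [[0,0.05,0,0,0,0.4],[0,0,0,0,0,0.3],[0,0,0,0,0,0]],
  ],
)

```text
clock: 36.7
position: [519.3, -167.5, 280.5]
ee_rot: [0.0, 0.701, 0.713, 0.0]
ft_force: [1.4, 1.8, 5.0]
finger_gap: 0.593
grasp_force: 43.3
```

```bash
python3 av.py 5
```

```text
t 36.95 pos [ 519.289 -167.517  280.521] ringz 102.72062752448005 yaw 0.943094097686519 j6 71.17772435740578
F [0.524 1.241 4.781] Ftool [ 1.232  0.544 -4.781] M [ 0.212 -0.173  0.06 ] Mz all [0.008 0.033 0.065 0.076 0.117] eff [ -0.69  -76.119  43.706   0.222  -0.36    0.037] gap 0.5924415258186911
```

>>> play_rows(
  commands=[
    [[0,0,0,0,0,0.4],[0,0,0,0,0,0],[0,0,0,0,0,0]],
  ],
)

```text
clock: 37.33
position: [519.3, -167.5, 280.5]
ee_rot: [0.0, 0.704, 0.71, 0.0]
ft_force: [1.7, 1.1, 4.9]
finger_gap: 0.593
grasp_force: 43.3
```

```bash
python3 av.py 6
```

```text
t 37.625 pos [ 519.295 -167.513  280.52 ] ringz 102.72043577161588 yaw 0.5428405112108899 j6 71.5778064424225
F [1.099 0.795 4.962] Ftool [ 0.785  1.107 -4.962] M [ 0.215 -0.193  0.026] Mz all [ 0.013  0.008  0.012  0.084 -0.005  0.043] eff [ -0.764 -76.154  43.679   0.266  -0.405   0.024] gap 0.5925790128961632
```

>>> play_rows(
  commands=[
    [[0,0,0,0,0,0.4],[0,0,0,0,0,0.3],[0,0,0,0,0,0]],
  ],
)

```text
clock: 38.0
position: [519.3, -167.5, 280.5]
ee_rot: [0.0, 0.708, 0.706, 0.0]
ft_force: [1.6, 2.3, 5.2]
finger_gap: 0.594
grasp_force: 43.3
```

```bash
python3 av.py 6
```

```text
t 38.3 pos [ 519.322 -167.493  280.524] ringz 102.7238750968528 yaw -0.1541751082912505 j6 72.27671307050103
F [1.566 1.638 5.284] Ftool [ 1.642  1.562 -5.284] M [ 0.253 -0.239  0.055] Mz all [0.032 0.015 0.045 0.083 0.053 0.106] eff [ -0.952 -76.164  43.58    0.359  -0.501   0.043] gap 0.5938962167586248
```

>>> play_rows(
  commands=[
    [[0,0,0,0,0,0.5],[0,0,0,0,0,0],[0,0,0,0,0,0]],
  ],
)

```text
clock: 38.67
position: [519.3, -167.5, 280.5]
ee_rot: [0.0, 0.711, 0.703, 0.0]
ft_force: [1.5, 1.5, 5.2]
finger_gap: 0.591
grasp_force: 43.3
```

```bash
python3 av.py 6
```

```text
t 38.975 pos [ 519.327 -167.487  280.521] ringz 102.7205385887205 yaw -0.6552952536724866 j6 72.77829688319586
F [1.458 1.429 5.353] Ftool [ 1.446  1.443 -5.352] M [ 0.311 -0.275  0.004] Mz all [ 0.04   0.027 -0.014 -0.002  0.004 -0.031] eff [ -1.074 -76.153  43.498   0.426  -0.582   0.018] gap 0.5934211025787655
```

>>> play_rows(
  commands=[
    [[0.1,0.1,0,0,0,0.5],[0,0,0,0,0,0.4],[0,0,0,0,0,0]],
  ],
)

```text
clock: 39.35
position: [519.4, -167.4, 280.5]
ee_rot: [0.0, 0.717, 0.697, 0.0]
ft_force: [1.4, 1.6, 5.7]
finger_gap: 0.596
grasp_force: 43.3
```

```bash
python3 av.py 6
```

```text
t 39.65 pos [ 519.401 -167.42   280.522] ringz 102.7215550446316 yaw -1.556720576006195 j6 73.69033995766596
F [1.345 1.468 4.857] Ftool [ 1.504  1.306 -4.857] M [ 0.242 -0.229  0.057] Mz all [0.082 0.042 0.06  0.045 0.073 0.041] eff [ -0.869 -76.101  43.554   0.339  -0.456   0.046] gap 0.5919687934847246
```

>>> play_rows(
  commands=[
    [[0,0,0,0,0,0.4],[0,0,0,0,0,0.4],[0,0,0,0,0,0]],
  ],
)

```text
clock: 40.02
position: [519.4, -167.4, 280.5]
ee_rot: [0.0, 0.721, 0.692, 0.0]
ft_force: [2.6, 1.4, 5.1]
finger_gap: 0.595
grasp_force: 43.3
```

```bash
python3 av.py 5
```

```text
t 40.275 pos [ 519.426 -167.391  280.522] ringz 102.72223778342851 yaw -2.3537432476303937 j6 74.48991566415782
F [1.529 1.436 5.214] Ftool [ 1.498  1.47  -5.213] M [ 0.283 -0.283  0.023] Mz all [0.012 0.045 0.02  0.037 0.004] eff [ -1.045 -76.162  43.508   0.414  -0.55    0.055] gap 0.5934346261522796
```

>>> play_rows(
  commands=[
    [[0,0,0,0,0,0.5],[0,0,0,0,0,0.5],[0,0,0,0,0,0]],
  ],
)

```text
clock: 40.65
position: [519.4, -167.4, 280.5]
ee_rot: [0.0, 0.728, 0.686, 0.0]
ft_force: [1.5, 2.3, 5.5]
finger_gap: 0.595
grasp_force: 43.3
```

```bash
python3 av.py 5
```

```text
t 40.9 pos [ 519.439 -167.385  280.522] ringz 102.72180911919259 yaw -3.357319550886165 j6 75.49325126403374
F [1.803 2.252 4.811] Ftool [ 2.354  1.669 -4.81 ] M [ 0.406 -0.422  0.051] Mz all [0.06  0.063 0.062 0.029 0.04 ] eff [ -1.475 -76.119  43.24    0.63   -0.799   0.046] gap 0.5935280740507871
```

>>> play_rows(
  commands=[
    [[0,0,0,0,0,0.5],[0,0,0,0,0,0.5],[0,0,0,0,0,0]],
  ],
)

```text
clock: 41.28
position: [519.4, -167.4, 280.5]
ee_rot: [0.0, 0.734, 0.68, 0.0]
ft_force: [3.6, 2.1, 4.8]
finger_gap: 0.594
grasp_force: 43.3
```

```bash
python3 av.py 6
```

```text
t 41.575 pos [ 519.436 -167.388  280.51 ] ringz 102.71016962813383 yaw -4.362813054342991 j6 76.49813893462257
F [2.335 2.636 5.175] Ftool [ 2.806  2.129 -5.174] M [ 0.512 -0.509  0.059] Mz all [0.078 0.01  0.062 0.048 0.065 0.092] eff [ -1.807 -76.076  43.027   0.795  -0.974   0.064] gap 0.5937726662921724
```

>>> play_rows(
  commands=[
    [[0,0,0,0,0,0.5],[0,0,0,0,0,0.5],[0,0,0,0,0,0]],
  ],
)

```text
clock: 41.95
position: [519.4, -167.4, 280.5]
ee_rot: [0.0, 0.739, 0.673, 0.0]
ft_force: [2.9, 2.3, 4.8]
finger_gap: 0.596
grasp_force: 43.3
```

```bash
python3 av.py 6
```

```text
t 42.25 pos [ 519.442 -167.391  280.517] ringz 102.71710832928153 yaw -5.368621990290848 j6 77.50415781559495
F [2.961 2.855 5.051] Ftool [ 3.121  2.682 -5.05 ] M [ 0.579 -0.593  0.078] Mz all [0.028 0.084 0.129 0.102 0.062 0.062] eff [ -2.01  -76.046  42.885   0.905  -1.078   0.082] gap 0.5864600224507951
```

>>> play_rows(
  commands=[
    [[0,0,0,0,0,0.5],[0,0,0,0,0,0.5],[0,0,0,0,0,0]],
  ],
)

```text
clock: 42.62
position: [519.5, -167.4, 280.6]
ee_rot: [0.0, 0.745, 0.667, 0.0]
ft_force: [3.8, 2.9, 5.4]
finger_gap: 0.596
grasp_force: 43.3
```

```bash
python3 av.py 6
```

```text
t 42.925 pos [ 519.443 -167.385  280.523] ringz 102.72317106557318 yaw -6.3602788920941835 j6 78.49631604990515
F [3.403 3.    5.428] Ftool [ 3.359  3.051 -5.427] M [ 0.597 -0.697  0.08 ] Mz all [0.07  0.044 0.121 0.111 0.079 0.056] eff [ -2.227 -76.013  42.712   1.041  -1.2     0.085] gap 0.5945987361504484
```

```bash
python3 -c "
from h import *
c=shot('wrist'); cv2.imwrite('pics/w7.png',cv2.resize(c['img'][190:355,205:425],(800,600),interpolation=cv2.INTER_CUBIC)[:,:,::-1])"
```

```text
(no output)
```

View pics/w7.png

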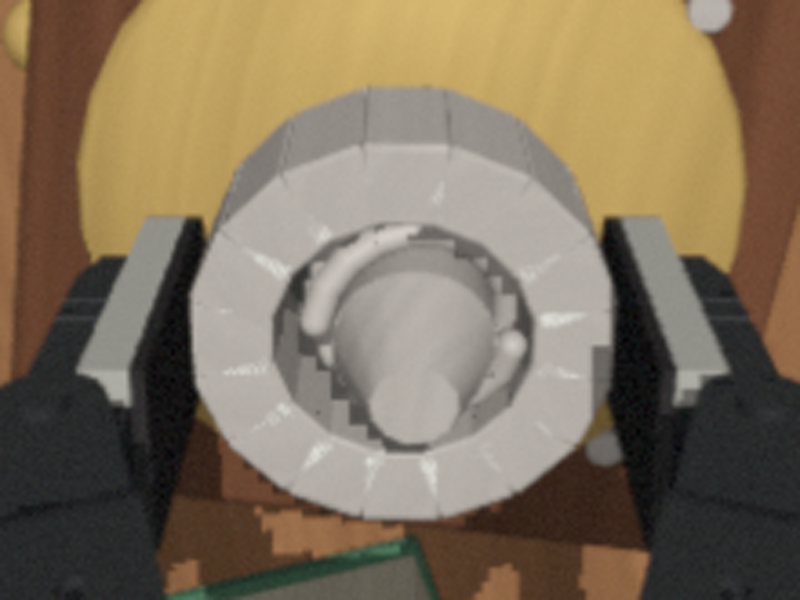

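The crop shows the ring unchanged in the pads, so it has turned with the tool, and the moment is about 0.1 N m above free running. One last check: I'll ease off the sideways load to make sure the firmness is real.

>>> play_rows(
  commands=[
    [[0.3,0.3,0,0,0,0.4],[0,0,0,0,0,0.4],[0,0,0,0,0,0]],
  ],
)

```text
clock: 43.35
position: [519.6, -167.2, 280.5]
ee_rot: [0.0, 0.75, 0.661, -0.0]
ft_force: [1.6, 2.0, 5.4]
finger_gap: 0.589
grasp_force: 43.4
```

```bash
python3 av.py 7
```

```text
Traceback (most recent call last):
  File "av.py", line 6, in <module>
    capture("wrist"); s=monitor.observe(); T=tool()
    ~~~~~~~^^^^^^^^^
ValueError: 200 camera calls are used up
```

```bash
cat > ob.py <<'E'
from h import *
np.set_printoptions(precision=3,suppress=True)
s=monitor.observe(); T=tool(); print(s["clock"],s["position"],np.degrees(np.arctan2(T[1,1],T[0,1])),"Ft",T[:3,:3].T@s["ft_force"],"Mz",s["wrist_torque"][2],"e6",s["joint_efforts"][5],"gap",s["finger_gap"])
E
python3 ob.py
```

```text
43.4 [ 519.626 -167.235  280.518] -7.168495299920422 Ft [ 1.69   2.199 -6.064] Mz 0.1177083914665469 e6 0.14032276812940836 gap 0.5895287618779991
```

>>> play_rows(
  commands=[
    [[0,0,0,0,0,0]],
  ],
)

```text
clock: 43.52
position: [519.6, -167.2, 280.5]
ee_rot: [0.0, 0.75, 0.662, -0.0]
ft_force: [1.9, 1.8, 6.9]
finger_gap: 0.596
grasp_force: 43.4
```

```bash
python3 ob.py
```

```text
43.525 [ 519.612 -167.249  280.536] -7.171040289393981 Ft [ 2.058  1.623 -6.881] Mz 0.0957705566544679 e6 0.11834703851491213 gap 0.5956907001860506
```

>>> play_rows(
  commands=[
    [[0,0,0,0,0,0]],
  ],
)

```text
clock: 43.65
position: [519.6, -167.3, 280.5]
ee_rot: [0.0, 0.75, 0.662, -0.0]
ft_force: [1.8, 1.5, 5.8]
finger_gap: 0.594
grasp_force: 43.4
```

```bash
python3 ob.py
```

```text
43.65 [ 519.622 -167.263  280.538] -7.170026986257211 Ft [ 1.73   1.561 -5.839] Mz 0.13542493605239894 e6 0.118304961360991 gap 0.5943026637902701
```

>>> play_rows(
  commands=[
    [[0,0,0,0,0,0.5],[0,0,0,0,0,0]],
  ],
)

```text
clock: 43.9
position: [519.6, -167.2, 280.5]
ee_rot: [0.0, 0.753, 0.658, -0.0]
ft_force: [3.0, 1.4, 6.6]
finger_gap: 0.588
grasp_force: 43.4
```

```bash
python3 ob.py
```

```text
43.9 [ 519.62  -167.235  280.506] -7.674942201880047 Ft [ 1.823  2.786 -6.561] Mz 0.09723420979267035 e6 0.21233059465885162 gap 0.5884037360809843
```

>>> play_rows(
  commands=[
    [[0,0,0,0,0,0]],
  ],
)

```text
clock: 44.02
position: [519.6, -167.2, 280.5]
ee_rot: [0.0, 0.753, 0.658, -0.0]
ft_force: [2.9, 1.9, 5.3]
finger_gap: 0.589
grasp_force: 43.4
```

```bash
python3 ob.py
```

```text
44.025 [ 519.635 -167.233  280.499] -7.6698450796477 Ft [ 2.295  2.658 -5.326] Mz 0.15615004775444785 e6 0.11219464475288987 gap 0.58915661095162
```

>>> play_rows(
  commands=[
    [[0,0,0,0,0,0]],
  ],
)

```text
clock: 44.15
position: [519.6, -167.2, 280.5]
ee_rot: [0.0, 0.753, 0.658, -0.0]
ft_force: [1.1, 2.2, 6.8]
finger_gap: 0.593
grasp_force: 43.4
```

```bash
python3 ob.py
```

```text
44.15 [ 519.633 -167.247  280.484] -7.669539166583305 Ft [ 2.361  0.807 -6.799] Mz 0.10503887008096226 e6 0.10978292673826218 gap 0.5932164335847765
```

The moment has now risen clearly, to about 0.12 N m (roughly +0.14 over free running), so the ring is firm. I'm backing off a quarter turn, following the pitch.

>>> play_rows(
  commands=[
    [[-0.4,-0.33,-0.39,0,0,-9],[-0.39,-0.26,-0.4,0,0,-9],[-0.28,-0.13,-0.4,0,0,-9],[-0.23,-0.1,-0.4,0,0,-9],[-0.21,-0.09,-0.4,0,0,-9]],
  ],
)

```text
clock: 44.78
position: [518.8, -168.8, 281.9]
ee_rot: [-0.0, 0.441, 0.897, -0.0]
ft_force: [3.9, 0.4, -3.0]
finger_gap: 0.593
grasp_force: 42.5
```

```bash
python3 ob.py
```

```text
44.775 [ 518.759 -168.777  281.881] 37.615924265785 Ft [-2.013  3.33   2.976] Mz -0.02896588368814488 e6 3.3218014240264893 gap 0.5931513880888941
```

>>> play_rows(
  commands=[
    [[-0.2,-0.09,-0.4,0,0,-9],[-0.29,-0.14,-0.4,0,0,-9],[-0.22,-0.15,-0.4,0,0,-9],[-0.17,-0.06,-0.4,0,0,-9],[-0.2,0,-0.4,0,0,-9]],
  ],
)

```text
clock: 45.4
position: [519.1, -169.7, 283.8]
ee_rot: [-0.001, 0.064, 0.998, -0.0]
ft_force: [1.4, 1.0, -1.7]
finger_gap: 0.593
grasp_force: 42.6
```

>>> play_rows(
  commands=[
    [[0,0,0,0,0,0],[0,0,0,0,0,0]],
  ],
)

```text
clock: 45.65
position: [519.3, -169.7, 284.1]
ee_rot: [-0.001, 0.069, 0.998, -0.0]
ft_force: [-1.2, 0.5, -2.3]
finger_gap: 0.595
grasp_force: 42.6
```

```bash
python3 ob.py
```

```text
45.65 [ 519.269 -169.657  284.058] 82.12555980085106 Ft [1.267 0.323 2.304] Mz 0.008597260656880143 e6 -0.11730009689927101 gap 0.5951934342501568
```

Backed off 89.8 deg with hardly any load left. Now I'm letting go and lifting clear.

>>> play_rows(
  commands=[
    [[0,0,0,0,0,0],[0,0,0,0,0,0],[0,0,0,0,0,0],[0,0,0,0,0,0],[0,0,0,0,0,0]],
  ],
  claw=80,
)

```text
clock: 46.28
position: [519.6, -169.6, 284.5]
ee_rot: [0.0, 0.067, 0.998, -0.0]
ft_force: [-0.1, -0.1, -0.0]
finger_gap: 0.935
grasp_force: 0.0
```

>>> play_rows(
  commands=[
    [[0,0,-10,0,0,0],[0,0,-20,0,0,0],[0,0,-30,0,0,0],[0,0,-30,0,0,0],[0,0,-20,0,0,0]],
  ],
)

```text
clock: 46.9
position: [519.6, -169.7, 396.7]
ee_rot: [0.001, 0.067, 0.998, -0.0]
ft_force: [0.5, -0.3, 0.1]
finger_gap: 0.934
grasp_force: 0.0
```

>>> play_rows(
  commands=[
    [[0,0,0,0,0,0],[0,0,0,0,0,0],[0,0,0,0,0,0]],
  ],
)

```text
clock: 47.28
position: [519.4, -169.6, 393.6]
ee_rot: [-0.001, 0.067, 0.998, 0.0]
ft_force: [-0.0, -1.9, 0.7]
finger_gap: 0.938
grasp_force: 0.0
```

```bash
python3 ob.py; python3 -c "
from h import *
s=monitor.observe()
if s['position'][2]>370 and s['finger_gap']>.85 and s['grasp_force']<1: print(job.finish_job())
else: print('not clear')"
```

```text
47.275 [ 519.358 -169.581  393.627] 82.34522584284731 Ft [-0.242 -1.886 -0.702] Mz 0.05655066726938721 e6 0.00047745394113007933 gap 0.9375570729991496
the job is handed in; nothing more can be done
None
```

The job is handed in at 47.3 s: the steel ring went down to firm on the collar (about 0.14 N m above free running by noisy readings), came back 89.8° and was let go, but camera calls had run out, so its final seat wasn't checked by picture.

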